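# Check a bushing bore with a go/no-go plug gauge

### The job

Check the level bore of the white guide block in the nest with the plug gauge: push the gauge's long go end into the bore until it is fully home against the handle's shoulder, draw it out, then lean the short no-go end steadily and gently on the mouth of the same bore for about a second to confirm that it will not go in. Lay the gauge back in its cradle and let go of it. Be gentle: the block must never be loaded with more than 30 N, by pushing or by wedging the pin askew in the bore, and leave the other things on the table where they are.

Things in the scene. Friction and masses are not known exactly. Their poses are not given: they have to be found in the camera images.
- gauge: Plug gauge lying level in its cradle: round aluminium handle 76 mm long, 20 mm in diameter, a thinner round steel pin at each end; 124 mm over all, about 160 g. Origin: middle of the handle, on the axis; +x along the axis towards the longer, thinner go pin; z up. Grip the middle 50 mm of the handle from above, closing along y, with a moderate grip (40 to 60 N).
- go_tip (a point): Centre of the go pin's end face, 68 mm from the gauge's origin along its +x. The go pin is 16 mm in diameter and 30 mm long, from the handle's flat end (the shoulder); its last 2 mm are rounded down to 12 mm.
- nogo_tip (a point): Centre of the no-go pin's end face, 56 mm from the gauge's origin along its -x. The no-go pin is the shorter, thicker one: 19 mm in diameter, 18 mm long, its last 4.5 mm tapering to 8 mm, so its nose enters a 17 mm bore about 3 mm and then stops.
- nest: Fixed nest: aluminium base plate 130 x 120 x 8 mm (x, y) and two stops, 38 mm high above the table, 36 mm long in x, from y = +-40 to +-50 mm, holding a white plastic block between them: 26 mm thick in x (faces at x = +-13 mm), 60 mm wide in y, top 95 mm above the table. The block is clamped and does not yield. Origin: centre of the underside of the base plate; z up.
- bore_nominal (a point): Where the middle of the block's bore would be if the block sat midway: 65 mm above the table; x along the bore, y across, z up. Bore: 17 mm in diameter, level, straight through along x, enterable from either side, mouths 13 mm from here along +x and -x. The true bore (and block) lies up to 5 mm off along +y or -y, new each time and not measured: find it by feel or eye.
- cradle: Fixed cradle: aluminium base 100 x 60 x 10 mm, two white saddles, each 10 mm thick in x, centred at x = +-31 mm, 44 mm wide in y; flat seats 50 mm above the table, with flared ears 13 mm higher that guide the handle in. Between the saddles 52 mm are free for the fingers. Origin: centre of the underside; x along the gauge's axis; z up.
- cradle_rest (a point): Where the gauge's origin belongs when it lies in the cradle, 60 mm above the table; x along the gauge's axis (either way round), z up.
- screwdriver: Bystander, to be left alone: a screwdriver about 160 mm long lying flat; its length along its x.
- spare_bushing: Bystander, to be left alone: a loose steel ring, 25 mm outside, 22 mm high; origin at its underside.
- thumb_pin: Bystander, to be left alone: a small steel knobbed pin, 20 mm across, 30 mm high; origin at its underside.
- spacer: Bystander, to be left alone: a flat aluminium bar 70 x 30 x 16 mm; origin at its underside.
- suction_foot: Bystander, to be left alone: a blue suction-cup foot, 40 mm across, 34 mm high; origin at its underside.
- wrench: Bystander, to be left alone: a wrench about 140 mm long lying flat; its length along its x.
- wipe_bottle: Bystander, to be left alone: a white bottle, 56 mm across, 130 mm high; origin at its underside.
Not all that is in view belongs to the job. What is shaped like the gauge but blue is not meant.

How it is judged (in metres and radians):
On the way, in this order (a step that is already met when the one before it is completed fails the run):
1. the go end is fully home in the bore (shoulder within 2.5 mm of the block's face) (y of gauge in the frame of bore_nominal between -0.012 and 0.012 m and z of gauge in the frame of bore_nominal between -0.006 and 0.006 m and angle between the x axis of gauge and the x axis of bore_nominal, either way round below 0.12 rad and ((x of go_tip in the frame of bore_nominal above 0.0145 m and x of gauge in the frame of bore_nominal below 0 m) or (x of go_tip in the frame of bore_nominal below -0.0145 m and x of gauge in the frame of bore_nominal above 0 m))), for 0.2 s.
2. the no-go end is pressed on the mouth of the same bore with more than 3 N, its nose 2 to 8 mm inside the face, for 0.4 s (y of gauge in the frame of bore_nominal between -0.012 and 0.012 m and z of gauge in the frame of bore_nominal between -0.006 and 0.006 m and angle between the x axis of gauge and the x axis of bore_nominal, either way round below 0.12 rad and contact force between gauge and nest above 3 N and ((x of nogo_tip in the frame of bore_nominal between -0.011 and -0.005 m and x of gauge in the frame of bore_nominal below 0 m) or (x of nogo_tip in the frame of bore_nominal between 0.005 and 0.011 m and x of gauge in the frame of bore_nominal above 0 m))), for 0.4 s.
At the end, for the whole second after the job is handed in: The gauge lies in its cradle, released and at rest: its origin within 10 mm along the cradle's axis, 4 mm sideways and 4 mm in height of the rest point, its axis within 0.1 rad of the cradle's (either way round) (x of gauge in the frame of cradle_rest between -0.01 and 0.01 m and y of gauge in the frame of cradle_rest between -0.004 and 0.004 m and z of gauge in the frame of cradle_rest between -0.004 and 0.004 m and angle between the x axis of gauge and the x axis of cradle_rest, either way round below 0.1 rad and linear speed of gauge below 0.02 m/s and contact force between the fingers and gauge below 0.1 N); the robot touches nothing.
It fails at once if the gauge, or the hand, loads the block or nest with more than 30 N (contact force between any of gauge, the arm, the fingers and nest above 30 N).
It fails at once if a bystander is moved more than 25 mm (distance of any of screwdriver, spare_bushing, thumb_pin, spacer, suction_foot, wrench, wipe_bottle from where it was at the start of the episode above 0.025 m).
It also fails if it takes over 72 s, if anything falls off the work surface, if the arm or the gripper's body presses on something with over 40 N, if the wrist force passes 120 N, or if a joint passes its speed limit or range.

### The arm

A 6-joint arm with a two-finger parallel gripper is mounted at the origin on the work surface. World frame = base frame: x ahead of the robot, y to its left, z up, the work surface at z = 0. Lengths are in mm, angles in rad, forces in N, time in s.
With the tool pointing down it reaches from about 350 to 775 mm from the base axis. Payload 5.5 kg.
Tool frame: the origin (TCP) lies between the finger pads; the fingertips stand 11 mm ahead of it and the grasp point (between the pads) lies 8 mm behind it; z points along the fingers, y is the line along which they close (so a half turn about z gives the same grasp; the last joint's range is limited). The gripper opens to 85 mm and grips with 20 to 120 N. Pads are 22 mm wide; open, the fingers measure 114 mm over their backs; the gripper's body (76 mm by 85 mm) begins 54 mm behind the grasp point. The pads swing forward as they close: fully open they stand 13 mm farther back than shut.
Start: joints at [1.129, 0.313, 0.046, 1.304, 0, 1.431], TCP at [170.937, 549.046, 242.323] pointing down, gripper open.
Joint ranges: [-2.76, 2.76], [-0.86, 1.69], [-1.03, 1.26], [-2.2, 2.34], [-1.47, 1.5], [-3.14, 3.14]. Speed limits (rad/s): [2.57, 2.57, 3.14, 3.14, 3.14, 3.14].

### API

Orientations are given as a unit quaternion [x, y, z, w].
In Python, from rig import * gives the robot as it stands. The module is installed in compiled form; this text tells all that it offers.
- The arm moves only by the tool drive_tool, never from a script. Its argument "motion" is a list of rows, each an object of numbers: "x", "y", "z": the shift along the tool's x, y, z in cm; "wx", "wy", "wz": the turn, a rotation vector about the tool's x, y, z in rad; "hand": the opening, from 0 (shut) to 1 (fully open). In form: [{"x": .., "y": .., "z": .., "wx": .., "wy": .., "wz": .., "hand": ..}, ...]. A call has 1 to 8 rows; each row is the pose to reach, as a shift and turn from the pose commanded when the call began, along the tool's axes at that moment; what a row does not reach only later rows make up. A row lasts 1/12 s, in which the tool goes at most 41.7 mm and 7.16 degrees, less where a joint would pass 70% of its speed; a pose out of reach is approached as far as the arm can. A call with a gripper value outside its range is refused whole. The fingers move at their own pace and stop on an object; "grip_force" is the grip in N (left out, the last holds). Time passes only in rows, so rows that repeat a pose let the fingers close. It gives the time, the measured TCP pose, the force, the opening and the grip force at its end, in the units of the state.
- get_state(): the state, without advancing time (a new reading comes with each control period).
- grab_frame(name): name is "scene" or "top" or "wrist"; returns a dict with "img" (384x512x3 uint8, red, green, blue), "z_map" (384x512 float32, mm along the optical axis (not along the pixel's ray), 0 where there is no reading), "fx", "fy", "cx", "cy" (pixels), "R" (3x3) and "t" (3): a world point X has camera coordinates R X + t; the wrist camera has in their place "T_tool_cam" (4x4, takes a point from camera to tool coordinates, whose origin is the TCP and whose axes are the flange's). Camera axes: x right, y down, z forward; pixel columns grow to the right and rows downward; lengths in mm; the calibration is good to about 2 mm. A picture is of the moment at which its call begins: read the wrist's pose just before it.
- hand_in(): hands the job in; it is judged then, once.
Trained networks look in the newest picture that a camera, given by its name, has taken for a name from the list of things; names that differ only in an ending like _2 or _b are one class to them, and where a whole thing is asked for, a point or a joint stands for the part that bears it (a point fixed in the world has none). Each returns a list of dicts, best first, with "conf" (0 to 1); they miss things now and then, are a little off and sometimes report something else, mostly with a low value. They report only what shows in the picture. A call takes as long as a camera call. They do not tell look-alikes from the thing itself.
- masks_of(label, camera): "mask" (384x512 bool, what is visible of it) and "uv" ([column, row] in pixels, amid what is visible of it).
The state is a dict: "clock": time; "qpos": joint angles; "qd": joint speeds; "tau": joint torques, N m; "ee_pos": TCP position; "tool_rot": TCP orientation; "contact_force": force on the tool from outside, world axes, zero at the start; "moment": the same for the moment, N m; "opening": finger opening in mm; "grip_force": force on a finger pad.
Only numpy, scipy, OpenCV 4.12 (cv2) and the standard library are available. Lean on these libraries where they do the work, as an engineer would, in place of code of your own. Each camera call takes 0.05 s, during which the arm holds its last target. There are 200 camera calls.

## Working session

There is one attempt and no reset: what is moved stays moved. The work goes in short steps, Python scripts to look and compute and a tool call to move; the robot and the scene stay as the last step left them, time stands still between calls to the robot, and variables do not carry over. Pictures are saved under pics/ and viewed, at most 10 in all, crops included, and the job is handed in when it is done.

Besides the shell and the picture viewer there is one more tool, called after "Emit:" in YAML: its name, and indented under it one key for each argument. drive_tool: Moves the arm, as the interface text tells. Its arguments: {"type":"object","properties":{"motion":{"type":"array"},"grip_force":{"type":"number"}},"required":["motion"]}

```bash
mkdir -p pics; cat > h.py <<'E'
from rig import *
import numpy as np, cv2
from scipy.spatial.transform import Rotation as Ro
def world(f,us,vs,z=None):
    z=f["z_map"][vs,us] if z is None else z
    P=np.stack([(us-f["cx"])/f["fx"]*z,(vs-f["cy"])/f["fy"]*z,z],-1)
    return (P-f["t"])@f["R"]   # R^T (P-t)
def save(f,n): cv2.imwrite("pics/"+n,f["img"][:,:,::-1])
E
python3 - <<'E'
from h import *
s=get_state();print({k:np.round(v,3) for k,v in s.items()})
out=[]
for c in("scene","top"):
    f=grab_frame(c);out.append(f["img"][:,:,::-1])
    for n in("gauge","cradle","nest","screwdriver","spare_bushing","thumb_pin","spacer","suction_foot","wrench","wipe_bottle"):
        for m in masks_of(n,c)[:3]:
            v,u=np.nonzero(m["mask"]&(f["z_map"]>0))
            if len(u)==0: continue
            w=world(f,u,v);print(c,n,round(m["conf"],2),np.round(m["uv"]),len(u),np.round(np.median(w,0)),"zmax",round(np.percentile(w[:,2],98)))
cv2.imwrite("pics/a.png",out[0]);cv2.imwrite("pics/b.png",out[1])
E
```

```text
{'clock': np.float64(0.0), 'qpos': array([1.129, 0.314, 0.045, 1.304, 0.   , 1.431]), 'qd': array([ 0.   , -0.001,  0.   , -0.   ,  0.   , -0.002]), 'tau': array([-0.0000e+00, -4.8063e+01,  2.9853e+01,  1.9000e-02, -0.0000e+00,
        0.0000e+00]), 'ee_pos': array([170.723, 548.545, 241.408]), 'tool_rot': array([ 0.15 ,  0.989, -0.001, -0.   ]), 'contact_force': array([ 0.159, -0.494,  0.359]), 'moment': array([ 0.012, -0.006,  0.049]), 'grip_force': np.float64(0.0), 'opening': np.float64(85.39)}
scene gauge 0.81 [207. 248.] 314 [ 597. -194.   67.] zmax 71
scene gauge 0.81 [270. 266.] 294 [ 739. -113.   17.] zmax 22
scene gauge 0.74 [164. 221.] 271 [ 432. -199.   16.] zmax 21
scene cradle 0.88 [207. 259.] 518 [ 588. -194.   11.] zmax 62
scene cradle 0.51 [218. 191.] 71 [463. -18.  14.] zmax 23
scene nest 0.92 [290. 157.] 1322 [533. 207.   9.] zmax 95
scene nest 0.47 [207. 246.] 320 [ 596. -194.   67.] zmax 71
scene screwdriver 0.77 [254. 207.] 306 [580.   5.  18.] zmax 28
scene screwdriver 0.56 [354. 136.] 553 [668. 391.  71.] zmax 130
scene spare_bushing 0.53 [218. 188.] 81 [463. -
[... 489 characters left out ...]
[ 732. -111.   18.] zmax 23
top cradle 0.97 [319. 195.] 574 [ 579. -180.   11.] zmax 64
top cradle 0.46 [404. 172.] 157 [ 607. -404.   12.] zmax 36
top nest 0.8 [175. 233.] 2211 [513. 215.   9.] zmax 97
top screwdriver 0.54 [254. 206.] 380 [571.   9.  21.] zmax 28
top spare_bushing 0.43 [269. 244.] 23 [463. -18.  21.] zmax 24
top thumb_pin 0.62 [404. 174.] 147 [ 607. -405.   12.] zmax 36
top spacer 0.61 [110. 228.] 345 [552. 389.  16.] zmax 19
top suction_foot 0.72 [403. 172.] 161 [ 607. -405.   11.] zmax 36
top suction_foot 0.47 [ 92. 188.] 667 [651. 395.  85.] zmax 132
top wrench 0.83 [405. 223.] 428 [ 473. -387.    7.] zmax 11
top wipe_bottle 0.71 [ 92. 188.] 683 [651. 395.  85.] zmax 132
```

```bash
python3 - <<'E'
import cv2,numpy as np
a=cv2.imread("pics/a.png");b=cv2.imread("pics/b.png")
cv2.imwrite("pics/c.png",cv2.resize(b[110:290,70:430],None,fx=2.2,fy=2.2,interpolation=2))
E
```

```text
(no output)
```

View pics/c.png

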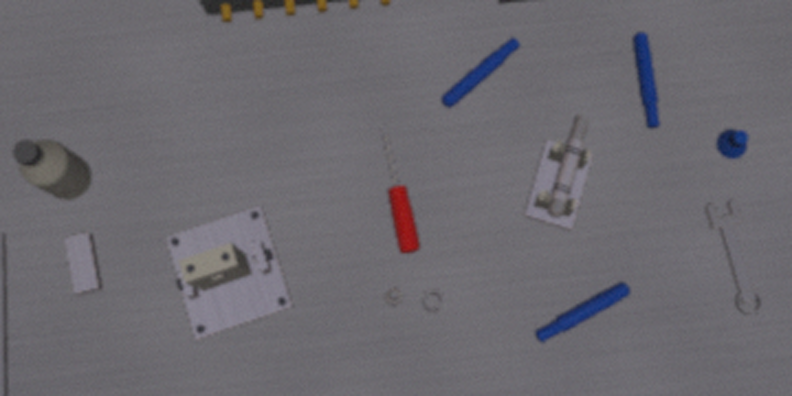

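View pics/a.png

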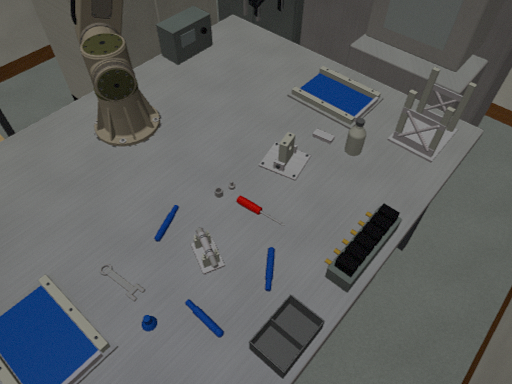

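The three blue bars, at scene (167,222), (270,268) and (204,317), are decoys. The real gauge is the grey one in the white cradle, at scene (206,245) and top (324,186). Its thin pin points away from the robot. The nest is at top (175,233). Next I'll measure the axes.

```bash
cat > m.py <<'E'
from h import *
def fitline(P):
    c=P.mean(0);d=np.linalg.svd(P-c)[2][0]
    return c,d*np.sign(d[0])
for c in("scene","top"):
    f=grab_frame(c)
    v,u=np.mgrid[0:384,0:512];W=world(f,u,v);ok=f["z_map"]>0
    def near(x,y,r): return ok&(np.hypot(W[...,0]-x,W[...,1]-y)<r)
    P=W[near(590,-188,100)&(W[...,2]>63)]
    cc,d=fitline(P[:,:2]);t=(P[:,:2]-cc)@d
    print(c,"gauge",len(P),cc.round(1),"yaw",np.arctan2(d[1],d[0]).round(3),t.min().round(1),t.max().round(1),P[:,2].max().round(1))
    for nm,x,y,r,lo,hi in(("cradlebase",585,-188,75,6,14),("nestplate",530,207,105,5,12),("block",530,207,70,90,100)):
        P=W[near(x,y,r)&(W[...,2]>lo)&(W[...,2]<hi)]
        rc=cv2.minAreaRect(P[:,:2].astype(np.float32));print(c,nm,len(P),np.round(rc[0],1),np.round(rc[1],1),round(rc[2],1),np.round(P.mean(0),1))
E
python3 m.py
```

```text
scene gauge 289 [ 594.6 -192.7] yaw -0.417 -61.6 60.0 73.0
scene cradlebase 316 [ 585.  -187.4] [60.  99.4] 66.2 [ 588.6 -195.7    9.4]
scene nestplate 687 [530.2 205.8] [144.4 149.2] 13.7 [531.9 214.3   7.7]
scene block 131 [522.8 224.9] [27.1 62.5] 13.8 [522.8 223.3  94. ]
top gauge 336 [ 589.  -190.1] yaw -0.422 -58.2 65.7 73.9
top cradlebase 395 [ 583.3 -186.9] [124. 102.] 68.3 [ 578.9 -181.8   10.2]
top nestplate 1537 [538.2 207.8] [170.2 188.2] 32.0 [519.1 215.6   8.3]
top block 280 [521.6 223.9] [26.5 60.1] 12.4 [521.4 223.7  95.2]
```

```bash
cat > go.py <<'E'
from h import *
import sys
# target TCP x y z, yaw of -tool x axis
def go(x,y,z,yaw):
    s=get_state();R=Ro.from_quat(s["tool_rot"])
    c,n=np.cos(yaw),np.sin(yaw)
    D=Ro.from_matrix(np.array([[-c,n,0],[-n,-c,0],[0,0,0]]).T[[0,1,2]].T) if 0 else Ro.from_matrix(np.column_stack([[-c,-n,0],[-n,c,0],[0,0,-1]]))
    d=R.inv().apply(np.array([x,y,z])-s["ee_pos"])/10;w=(R.inv()*D).as_rotvec()
    print("shift cm",d.round(3),"turn",w.round(4),"rows",round(max(np.linalg.norm(d)/4.17,np.linalg.norm(w)/.125),1),"F",s["contact_force"].round(2),"M",s["moment"].round(3),"t",s["clock"])
go(*map(float,sys.argv[1:5]))
E
python3 go.py 525 210 290 0.24; python3 go.py 587 -189 200 -0.42; python3 -c "
from h import *
f=grab_frame('wrist');print(f['T_tool_cam'].round(3),f['fx'],f['cx'],f['cy'])"
```

```text
shift cm [-43.883 -21.848  -4.768] turn [ 1.000e-04  1.000e-04 -5.418e-01] rows 11.8 F [ 0.29 -0.57 -0.39] M [ 0.017  0.021 -0.041] t 1.2
shift cm [-61.663 -58.102   4.229] turn [1.000e-04 0.000e+00 1.182e-01] rows 20.3 F [ 0.29 -0.57 -0.39] M [ 0.017  0.021 -0.041] t 1.2
[[-1.00000e-03 -9.56000e-01 -2.94000e-01  7.53670e+01]
 [ 1.00000e+00 -1.00000e-03  1.00000e-03  1.74000e-01]
 [-2.00000e-03 -2.94000e-01  9.56000e-01 -1.32666e+02]
 [ 0.00000e+00  0.00000e+00  0.00000e+00  1.00000e+00]] 339.9868759602596 260.1611980098473 189.71788278072722
```

Emit:
drive_tool:
  motion:
    - {"x": -3.5,"y": -1.8,"z": 0.3,"wz": -0.1}
    - {"x": -7,"y": -3.6,"z": 0.6,"wz": -0.2}
    - {"x": -10.5,"y": -5.4,"z": 0.9,"wz": -0.3}
    - {"x": -14,"y": -7.2,"z": 1.2,"wz": -0.35}
    - {"x": -17.5,"y": -9,"z": 1.5,"wz": -0.4}
    - {"x": -21,"y": -10.8,"z": 1.8,"wz": -0.45}
    - {"x": -24.5,"y": -12.5,"z": 2.1,"wz": -0.5}
    - {"x": -28,"y": -14.2,"z": 2.4,"wz": -0.54}

```text
validation failed for argument at $.mo...
```

```bash
python3 go.py 522 222 207 0.24
```

```text
shift cm [-43.242 -20.795   3.532] turn [ 1.000e-04  1.000e-04 -5.418e-01] rows 11.5 F [1.46 0.79 0.18] M [-0.008  0.018  0.006] t 1.25
```

Emit:
drive_tool:
  motion:
    - {"x": -3.5,"y": -1.8,"z": 0.3,"wx": 0,"wy": 0,"wz": -0.1,"hand": 1}
    - {"x": -7,"y": -3.6,"z": 0.6,"wx": 0,"wy": 0,"wz": -0.2,"hand": 1}

```text
clock: 1.42
ee_pos: [226.5, 494.4, 236.2]
tool_rot: [0.046, 0.999, 0.0, 0.0]
contact_force: [1.6, -0.6, 0.5]
opening: 85.1
grip_force: 0.0
```

```bash
python3 go.py 522 222 207 0.24
```

```text
shift cm [-31.939 -24.391   2.909] turn [ 0.0007  0.0005 -0.3327] rows 9.7 F [ 1.6  -0.59  0.48] M [-0.002 -0.027  0.065] t 1.4167
```

Emit:
drive_tool:
  motion:
    - {"x": -31.9,"y": -24.4,"z": 2.9,"wx": 0,"wy": 0,"wz": -0.333,"hand": 1}
    - {"x": -31.9,"y": -24.4,"z": 2.9,"wx": 0,"wy": 0,"wz": -0.333,"hand": 1}
    - {"x": -31.9,"y": -24.4,"z": 2.9,"wx": 0,"wy": 0,"wz": -0.333,"hand": 1}
    - {"x": -31.9,"y": -24.4,"z": 2.9,"wx": 0,"wy": 0,"wz": -0.333,"hand": 1}
    - {"x": -31.9,"y": -24.4,"z": 2.9,"wx": 0,"wy": 0,"wz": -0.333,"hand": 1}
    - {"x": -31.9,"y": -24.4,"z": 2.9,"wx": 0,"wy": 0,"wz": -0.333,"hand": 1}
    - {"x": -31.9,"y": -24.4,"z": 2.9,"wx": 0,"wy": 0,"wz": -0.333,"hand": 1}
    - {"x": -31.9,"y": -24.4,"z": 2.9,"wx": 0,"wy": 0,"wz": -0.333,"hand": 1}

```text
clock: 2.08
ee_pos: [463.8, 270.9, 213.1]
tool_rot: [-0.115, 0.993, 0.0, 0.0]
contact_force: [-0.2, 1.5, -0.5]
opening: 85.1
grip_force: 0.0
```

Emit:
drive_tool:
  motion:
    - {"x": 0,"y": 0,"z": 0,"wx": 0,"wy": 0,"wz": 0,"hand": 1}

```text
clock: 2.17
ee_pos: [467.6, 267.8, 212.3]
tool_rot: [-0.112, 0.994, -0.001, 0.001]
contact_force: [-0.3, 0.5, -0.5]
opening: 85.2
grip_force: 0.0
```

```bash
python3 go.py 522 222 207 0.24
```

```text
shift cm [-4.287 -5.673  0.554] turn [-0.0022  0.0021 -0.0164] rows 1.7 F [-0.26  0.49 -0.49] M [ 0.008  0.004 -0.069] t 2.1667
```

Emit:
drive_tool:
  motion:
    - {"x": -4.3,"y": -5.7,"z": 0.5,"wx": 0,"wy": 0,"wz": -0.016,"hand": 1}
    - {"x": -4.3,"y": -5.7,"z": 0.5,"wx": 0,"wy": 0,"wz": -0.016,"hand": 1}
    - {"x": -4.3,"y": -5.7,"z": 0.5,"wx": 0,"wy": 0,"wz": -0.016,"hand": 1}
    - {"x": -4.3,"y": -5.7,"z": 0.5,"wx": 0,"wy": 0,"wz": -0.016,"hand": 1}

```text
clock: 2.5
ee_pos: [518.2, 225.9, 207.5]
tool_rot: [-0.122, 0.993, 0.0, -0.0]
contact_force: [0.4, 0.7, 0.2]
opening: 85.4
grip_force: 0.0
```

```bash
cat >> h.py <<'E'
def wrist():
    s=get_state();f=grab_frame("wrist");T=f["T_tool_cam"]
    Rt=Ro.from_quat(s["tool_rot"]).as_matrix();A=Rt@T[:3,:3];b=Rt@T[:3,3]+s["ee_pos"]
    f["R"]=A.T;f["t"]=-A.T@b   # camera = R X + t
    return f,s
E
python3 - <<'E'
from h import *
f,s=wrist();save(f,"w1.png");print(s["ee_pos"])
v,u=np.mgrid[0:384,0:512];W=world(f,u,v);ok=f["z_map"]>0
np.save("w1.npy",W)
for lo,hi in((88,102),(30,42),(4,12),(-6,3)):
    P=W[ok&(W[...,2]>lo)&(W[...,2]<hi)&(np.hypot(W[...,0]-525,W[...,1]-215)<105)]
    rc=cv2.minAreaRect(P[:,:2].astype(np.float32));print(lo,len(P),np.round(rc[0],1),np.round(rc[1],1),round(rc[2],1),P.mean(0).round(1))
E
```

```text
[518.21166238 225.91799792 207.51885733]
88 2820 [520.9 227.9] [26.7 60. ] 12.7 [519.9 227.6  95.9]
30 1224 [521.9 223.9] [ 36.3 113.2] 12.6 [519.1 221.9  37.4]
4 9548 [521.8 223.9] [129.8 120.2] 12.5 [508.4 219.2   9.1]
-6 17400 [524.9 215. ] [209.5 209.6] 35.6 [517.  204.5   1.1]
```

View pics/w1.png

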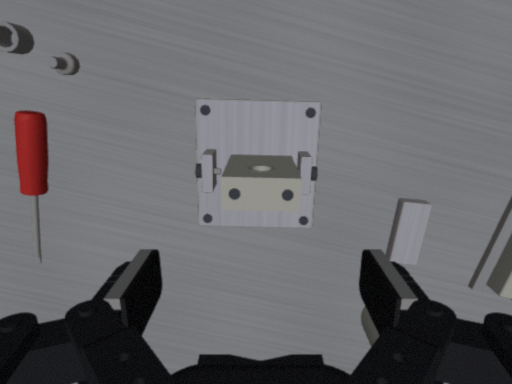

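The near-face bore mouth is visible at about (261,169), and the block (222–300, 155–208) sits about 4 mm to +y of the nest centre. The red screwdriver is at left. Moving to the gauge now.

```bash
python3 go.py 587 -189 172 -0.42
```

```text
shift cm [  3.351 -42.017   3.552] turn [ 1.00e-04 -1.20e-03  6.66e-01] rows 10.1 F [ 0.53 -0.7   0.3 ] M [-0.002  0.018  0.   ] t 2.55
```

Emit:
drive_tool:
  motion:
    - {"x": 3.35,"y": -42,"z": 3.5,"wx": 0,"wy": 0,"wz": 0.666,"hand": 1}
    - {"x": 3.35,"y": -42,"z": 3.5,"wx": 0,"wy": 0,"wz": 0.666,"hand": 1}
    - {"x": 3.35,"y": -42,"z": 3.5,"wx": 0,"wy": 0,"wz": 0.666,"hand": 1}
    - {"x": 3.35,"y": -42,"z": 3.5,"wx": 0,"wy": 0,"wz": 0.666,"hand": 1}
    - {"x": 3.35,"y": -42,"z": 3.5,"wx": 0,"wy": 0,"wz": 0.666,"hand": 1}
    - {"x": 3.35,"y": -42,"z": 3.5,"wx": 0,"wy": 0,"wz": 0.666,"hand": 1}
    - {"x": 3.35,"y": -42,"z": 3.5,"wx": 0,"wy": 0,"wz": 0.666,"hand": 1}
    - {"x": 3.35,"y": -42,"z": 3.5,"wx": 0,"wy": 0,"wz": 0.666,"hand": 1}

```text
clock: 3.22
ee_pos: [572.5, -100.7, 180.8]
tool_rot: [0.207, 0.978, 0.0, 0.0]
contact_force: [0.6, 1.1, 0.3]
opening: 85.3
grip_force: 0.0
```

```bash
python3 go.py 587 -189 172 -0.42
```

```text
shift cm [-4.897 -7.485  0.874] turn [0.0005 0.0003 0.0032] rows 2.2 F [0.63 1.06 0.27] M [ 0.017 -0.084  0.003] t 3.2167
```

Emit:
drive_tool:
  motion:
    - {"x": -4.8,"y": -7.2,"z": 0.8,"wx": 0,"wy": 0,"wz": 0.003,"hand": 1}
    - {"x": -4.8,"y": -7.2,"z": 0.8,"wx": 0,"wy": 0,"wz": 0.003,"hand": 1}
    - {"x": -4.8,"y": -7.2,"z": 0.8,"wx": 0,"wy": 0,"wz": 0.003,"hand": 1}
    - {"x": -4.8,"y": -7.2,"z": 0.8,"wx": 0,"wy": 0,"wz": 0.003,"hand": 1}

```text
clock: 3.55
ee_pos: [587.3, -187.0, 171.9]
tool_rot: [0.211, 0.978, 0.0, -0.0]
contact_force: [-0.6, 0.3, 0.6]
opening: 85.5
grip_force: 0.0
```

```bash
cat > g.py <<'E'
from h import *
import sys
f,s=wrist();save(f,sys.argv[1]);print(s["ee_pos"],s["clock"])
v,u=np.mgrid[0:384,0:512];W=world(f,u,v);ok=(f["z_map"]>0)&(np.hypot(W[...,0]-586,W[...,1]+188)<90)
P=W[ok&(W[...,2]>6)&(W[...,2]<13)]
rc=cv2.minAreaRect(P[:,:2].astype(np.float32));print("base",np.round(rc[0],1),np.round(rc[1],1),round(rc[2],1))
P=W[ok&(W[...,2]>66)&(W[...,2]<78)]
c=P[:,:2].mean(0);d=np.linalg.svd(P[:,:2]-c,full_matrices=False)[2][0];d*=np.sign(d[0])
t=(P[:,:2]-c)@d;n=(P[:,:2]-c)@[-d[1],d[0]]
print("axis",c.round(1),"yaw",np.arctan2(d[1],d[0]).round(3),"ends",np.percentile(t,[0,1,99,100]).round(1),"mid",(c+d*(t.min()+t.max())/2).round(1))
for k in range(-75,76,6):
    m=abs(t-k)<3
    if m.sum()>5:
        q=P[m];print(k,m.sum(),"n",np.percentile(n[m],[3,97]).round(1),"ztop",np.percentile(q[:,2],95).round(1))
E
python3 g.py w2.png
python3 -c "
import cv2;b=cv2.imread('pics/w2.png');cv2.imwrite('pics/w2c.png',cv2.resize(b[60:340,130:400],None,fx=2,fy=2))"
```

```text
[ 587.26690982 -186.96398514  171.85236921] 3.55
base [ 583.1 -184.4] [60.1 99.8] 66.0
axis [ 585.5 -185.6] yaw -0.419 ends [-54.4 -52.4  66.   68.9] mid [ 592.1 -188.5]
-51 170 n [-6.8  7. ] ztop 70.8
-45 201 n [-7.5  7.7] ztop 71.1
-39 200 n [-7.6  7.7] ztop 71.0
-33 211 n [-8.2  7.8] ztop 71.4
-27 207 n [-8.5  7.8] ztop 71.7
-21 197 n [-8.   7.8] ztop 71.5
-15 189 n [-8.   7.8] ztop 71.2
-9 193 n [-8.1  7.8] ztop 71.4
-3 185 n [-8.2  7.8] ztop 71.3
3 180 n [-7.5  8.3] ztop 71.3
9 177 n [-7.7  7.9] ztop 71.3
15 178 n [-7.8  8.4] ztop 71.5
21 169 n [-7.9  8.6] ztop 71.3
27 169 n [-8.   7.9] ztop 71.3
33 166 n [-8.  8.] ztop 71.3
39 113 n [-7.8  7.7] ztop 71.1
45 104 n [-5.1  5.7] ztop 69.2
51 107 n [-6.   5.7] ztop 69.6
57 104 n [-5.3  5.7] ztop 69.5
63 99 n [-5.4  5. ] ztop 69.4
69 36 n [-5.4  5.6] ztop 69.2
```

View pics/w2c.png

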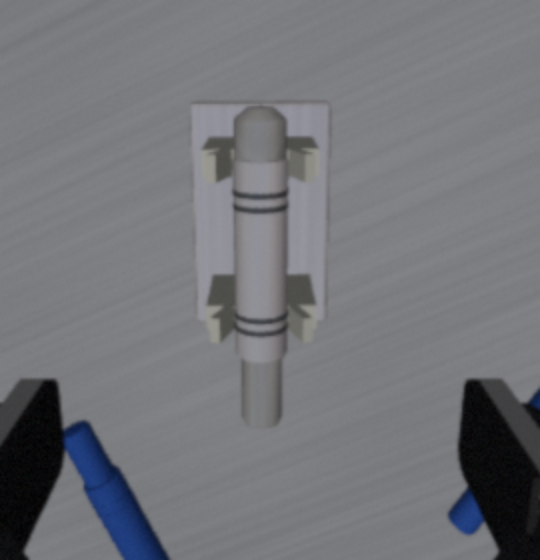

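The go pin points away from the robot (crop 262,395) and the blunt no-go end is nearest it (260,130). Diameters and lengths match the description. Descending to grasp.

```bash
python3 go.py 586.6 -186.1 52 -0.419
```

```text
shift cm [-4.0000e-03 -1.0400e-01  1.2013e+01] turn [ 0.0007 -0.0012 -0.0033] rows 2.9 F [-0.1   1.24 -0.16] M [ 0.011  0.04  -0.008] t 3.6
```

Emit:
drive_tool:
  motion:
    - {"x": 0,"y": -0.1,"z": 3,"wx": 0,"wy": 0,"wz": -0.003,"hand": 1}
    - {"x": 0,"y": -0.1,"z": 6,"wx": 0,"wy": 0,"wz": -0.003,"hand": 1}
    - {"x": 0,"y": -0.1,"z": 8.5,"wx": 0,"wy": 0,"wz": -0.003,"hand": 1}
    - {"x": 0,"y": -0.1,"z": 10.5,"wx": 0,"wy": 0,"wz": -0.003,"hand": 1}
    - {"x": 0,"y": -0.1,"z": 11.5,"wx": 0,"wy": 0,"wz": -0.003,"hand": 0.8}
    - {"x": 0,"y": -0.1,"z": 12,"wx": 0,"wy": 0,"wz": -0.003,"hand": 0.6}
    - {"x": 0,"y": -0.1,"z": 12,"wx": 0,"wy": 0,"wz": -0.003,"hand": 0.4}
    - {"x": 0,"y": -0.1,"z": 12,"wx": 0,"wy": 0,"wz": -0.003,"hand": 0.4}
  grip_force: 50

```text
clock: 4.27
ee_pos: [587.8, -186.1, 53.6]
tool_rot: [0.207, 0.978, -0.0, 0.001]
contact_force: [0.2, -0.2, 0.0]
opening: 38.9
grip_force: 0.0
```

```bash
python3 go.py 586.6 -186.1 52 -0.419
```

```text
shift cm [ 0.114 -0.045  0.16 ] turn [0.0002 0.0015 0.0015] rows 0.0 F [ 0.16 -0.2   0.03] M [ 0.037 -0.017  0.002] t 4.2667
```

Emit:
drive_tool:
  motion:
    - {"x": 0.1,"y": -0.04,"z": 0.12,"wx": 0,"wy": 0,"wz": 0,"hand": 0.3}
    - {"x": 0.1,"y": -0.04,"z": 0.12,"wx": 0,"wy": 0,"wz": 0,"hand": 0.25}
    - {"x": 0.1,"y": -0.04,"z": 0.12,"wx": 0,"wy": 0,"wz": 0,"hand": 0.2}
    - {"x": 0.1,"y": -0.04,"z": 0.12,"wx": 0,"wy": 0,"wz": 0,"hand": 0.1}
    - {"x": 0.1,"y": -0.04,"z": 0.12,"wx": 0,"wy": 0,"wz": 0,"hand": 0}
    - {"x": 0.1,"y": -0.04,"z": 0.12,"wx": 0,"wy": 0,"wz": 0,"hand": 0}
    - {"x": 0.1,"y": -0.04,"z": 0.12,"wx": 0,"wy": 0,"wz": 0,"hand": 0}
    - {"x": 0.1,"y": -0.04,"z": 0.12,"wx": 0,"wy": 0,"wz": 0,"hand": 0}
  grip_force: 50

```text
clock: 4.93
ee_pos: [586.6, -187.2, 52.5]
tool_rot: [0.208, 0.978, -0.0, 0.001]
contact_force: [-1.3, 0.5, 6.1]
opening: 18.6
grip_force: 48.7
```

```bash
python3 go.py 586.6 -186.1 52 -0.419
```

```text
shift cm [0.047 0.095 0.055] turn [0.0003 0.002  0.0001] rows 0.0 F [-1.35  0.47  6.13] M [0.155 0.209 0.049] t 4.9333
```

Emit:
drive_tool:
  motion:
    - {"x": 0,"y": 0,"z": -1,"wx": 0,"wy": 0,"wz": 0,"hand": 0}
    - {"x": 0,"y": 0,"z": -2.5,"wx": 0,"wy": 0,"wz": 0,"hand": 0}
    - {"x": 0,"y": 0,"z": -5,"wx": 0,"wy": 0,"wz": 0,"hand": 0}
    - {"x": 0,"y": 0,"z": -8,"wx": 0,"wy": 0,"wz": 0,"hand": 0}
    - {"x": 0,"y": 0,"z": -9.5,"wx": 0,"wy": 0,"wz": 0,"hand": 0}
    - {"x": 0,"y": 0,"z": -10,"wx": 0,"wy": 0,"wz": 0,"hand": 0}
  grip_force: 50

```text
clock: 5.43
ee_pos: [587.5, -187.7, 155.0]
tool_rot: [0.208, 0.978, -0.001, 0.003]
contact_force: [-0.1, -0.7, -0.9]
opening: 18.2
grip_force: 48.9
```

```bash
python3 go.py 417.4 203.7 150 0.22
```

```text
shift cm [31.469 28.831  0.327] turn [-0.0018  0.0052 -0.6391] rows 10.2 F [-0.08 -0.68 -0.95] M [-0.053 -0.049 -0.006] t 5.4333
```

Emit:
drive_tool:
  motion:
    - {"x": 4,"y": 3.6,"z": 0.3,"wx": 0,"wy": 0,"wz": -0.08,"hand": 0}
    - {"x": 7.8,"y": 7.2,"z": 0.3,"wx": 0,"wy": 0,"wz": -0.16,"hand": 0}
    - {"x": 11.7,"y": 10.8,"z": 0.3,"wx": 0,"wy": 0,"wz": -0.24,"hand": 0}
    - {"x": 15.6,"y": 14.4,"z": 0.3,"wx": 0,"wy": 0,"wz": -0.32,"hand": 0}
    - {"x": 19.5,"y": 18,"z": 0.3,"wx": 0,"wy": 0,"wz": -0.4,"hand": 0}
    - {"x": 23.4,"y": 21.6,"z": 0.3,"wx": 0,"wy": 0,"wz": -0.48,"hand": 0}
    - {"x": 27.3,"y": 25.2,"z": 0.3,"wx": 0,"wy": 0,"wz": -0.56,"hand": 0}
    - {"x": 29.5,"y": 27,"z": 0.3,"wx": 0,"wy": 0,"wz": -0.6,"hand": 0}

```text
clock: 6.1
ee_pos: [451.8, 120.4, 147.5]
tool_rot: [-0.092, 0.996, 0.0, -0.001]
contact_force: [0.9, 1.2, -2.3]
opening: 18.4
grip_force: 49.1
```

```bash
python3 go.py 417.4 203.7 120 0.22
```

```text
shift cm [1.854 8.817 2.753] turn [ 0.0003 -0.0012 -0.0358] rows 2.3 F [ 0.9   1.22 -2.3 ] M [ 0.037 -0.02  -0.024] t 6.1
```

Emit:
drive_tool:
  motion:
    - {"x": 0,"y": 0,"z": 0,"wx": 0,"wy": 0,"wz": 0,"hand": 0}
    - {"x": 0,"y": 0,"z": 0,"wx": 0,"wy": 0,"wz": 0,"hand": 0}

```text
clock: 6.27
ee_pos: [451.7, 120.9, 147.6]
tool_rot: [-0.093, 0.996, -0.0, -0.001]
contact_force: [0.4, 0.3, -1.5]
opening: 18.1
grip_force: 49.3
```

```bash
python3 go.py 417.4 203.7 120 0.22
```

```text
shift cm [1.835 8.774 2.76 ] turn [ 0.0001 -0.0017 -0.0343] rows 2.2 F [ 0.45  0.31 -1.51] M [-0.003 -0.011  0.013] t 6.2667
```

Emit:
drive_tool:
  motion:
    - {"x": 0.9,"y": 4,"z": 1.3,"wx": 0,"wy": 0,"wz": -0.034,"hand": 0}
    - {"x": 1.6,"y": 7.4,"z": 2.4,"wx": 0,"wy": 0,"wz": -0.034,"hand": 0}
    - {"x": 1.8,"y": 8.75,"z": 2.75,"wx": 0,"wy": 0,"wz": -0.034,"hand": 0}
    - {"x": 1.8,"y": 8.75,"z": 2.75,"wx": 0,"wy": 0,"wz": -0.034,"hand": 0}
    - {"x": 1.8,"y": 8.75,"z": 2.75,"wx": 0,"wy": 0,"wz": -0.034,"hand": 0}

```text
clock: 6.68
ee_pos: [420.3, 201.2, 120.1]
tool_rot: [-0.107, 0.994, -0.0, -0.0]
contact_force: [-0.6, -0.4, -1.3]
opening: 18.4
grip_force: 49.5
```

```bash
python3 go.py 417.4 203.7 57.5 0.22; cat > n.py <<'E'
from h import *
import sys
f,s=wrist();save(f,sys.argv[1]);print(s["ee_pos"].round(2),s["tool_rot"].round(4))
v,u=np.mgrid[0:384,0:512];W=world(f,u,v)
T=Ro.from_quat(s["tool_rot"]).inv().apply((W-s["ee_pos"]).reshape(-1,3)).reshape(W.shape)
ok=(f["z_map"]>0);np.savez("n.npz",W=W,T=T,ok=ok,d=f["z_map"])
bz=W[...,2]
P=W[ok&(bz>90)&(bz<101)&(np.hypot(W[...,0]-521,W[...,1]-226)<45)]
if len(P)>50:
    rc=cv2.minAreaRect(P[:,:2].astype(np.float32));print("block top",len(P),np.round(rc[0],1),np.round(rc[1],1),round(rc[2],1))
# gauge: points at tool z in -22..0 (axis near -7.5), |ty|<14
m=ok&(abs(T[...,1])<14)&(T[...,2]>-20)&(T[...,2]<0)&(T[...,0]<-13)&(T[...,0]>-75)
Q=T[m];print("gauge pts",len(Q))
for k in range(-74,-10,6):
    q=Q[abs(Q[:,0]-k)<3]
    if len(q)>5: print(k,len(q),"y",np.percentile(q[:,1],[4,96]).round(1),"mid",np.percentile(q[:,1],[4,96]).mean().round(2),"ztop",np.percentile(q[:,2],5).round(1))
E
python3 n.py n1.png
```

```text
shift cm [0.22  0.31  6.259] turn [-0.0007 -0.001  -0.005 ] rows 1.5 F [-0.58 -0.42 -1.33] M [-0.047 -0.007  0.087] t 6.6833
[420.26 201.2  120.09] [-1.073e-01  9.942e-01 -4.000e-04 -4.000e-04]
gauge pts 1982
-38 30 y [-8.8 10. ] mid 0.59 ztop -15.5
-32 466 y [-8.5  9.8] mid 0.68 ztop -18.6
-26 538 y [-8.1  9.3] mid 0.56 ztop -18.8
-20 577 y [-8.5  9.6] mid 0.55 ztop -18.8
-14 371 y [-8.3  9.5] mid 0.56 ztop -18.7
```

View pics/n1.png

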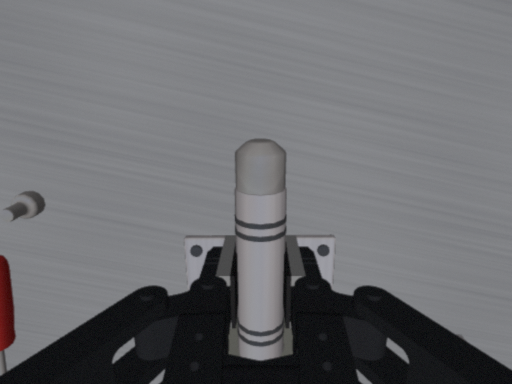

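The camera is on the robot side, so it sees the no-go end (260,165) and the handle. The hand hides the go pin and the block. I'll refine the in-hand pose and the block position from the data already saved.

```bash
python3 - <<'E'
from h import *
z=np.load("n.npz");T=z["T"];ok=z["ok"]
Q=T[ok&(abs(T[...,1])<14)&(T[...,2]>-21)&(T[...,2]<-8)&(T[...,0]>8)&(T[...,0]<75)]
for k in range(12,66,5):
    q=Q[abs(Q[:,0]-k)<2.5]
    if len(q)>5: print(k,len(q),"mid",np.percentile(q[:,1],[4,96]).mean().round(2),np.percentile(q[:,1],[4,96]).round(1),"ztop",np.percentile(q[:,2],8).round(2))
print("end",np.percentile(Q[:,0],[98,99.5,100]).round(1))
W=np.load("w1.npy");yaw=.2195
ex=np.array([np.cos(yaw),np.sin(yaw)]);ey=np.array([-ex[1],ex[0]])
def edges(lo,hi,cx,cy,r):
    P=W[(W[...,2]>lo)&(W[...,2]<hi)&(np.hypot(W[...,0]-cx,W[...,1]-cy)<r)][:,:2]
    a,b=P@ex,P@ey
    return np.percentile(a,[.5,99.5]).round(2),np.percentile(b,[.5,99.5]).round(2)
print("block",edges(92,100,521,228,45)," plate",edges(5,12,521.8,223.9,95))
E
python3 go.py 417.4 203.7 57.5 0.2195
```

```text
12 976 mid 0.04 [-13.   13.1] ztop -19.19
17 586 mid 0.57 [-8.1  9.3] ztop -18.5
22 618 mid 0.59 [-8.4  9.6] ztop -18.74
27 653 mid 0.61 [-8.3  9.5] ztop -18.72
32 655 mid 0.61 [-8.2  9.4] ztop -18.56
37 705 mid 0.6 [-8.1  9.3] ztop -18.46
42 671 mid 0.61 [-7.6  8.9] ztop -18.15
47 690 mid 0.44 [-7.9  8.8] ztop -18.09
52 767 mid 0.59 [-7.4  8.6] ztop -17.73
57 219 mid 0.58 [-4.7  5.8] ztop -14.9
end [55.2 56.  56.4]
block (array([544.91, 571.12]), array([ 79.51, 138.62]))  plate (array([493.5 , 622.06]), array([ 45.65, 164.34]))
shift cm [0.276 0.355 6.299] turn [-0.0006 -0.0001 -0.0056] rows 1.5 F [ 0.01  0.34 -1.65] M [ 0.    -0.015  0.055] t 6.7333
```

```bash
cat >> go.py <<'E'
s=get_state();p=s["ee_pos"];F=s["contact_force"]
R=np.array([[.97601,.21774],[-.21774,.97601]])
print("nest axial,lat",(R@p[:2]).round(2),"z",p[2].round(2),"F ax,lat,z",(R@F[:2]).round(2),F[2].round(2))
E
cat > na.py <<'E'
import sys,subprocess
a,l,z=map(float,sys.argv[1:4])
subprocess.run(["python3","go.py",str(a*.97601-l*.21774),str(a*.21774+l*.97601),str(z),".2195"])
E
python3 na.py 456 108.45 57.5
```

```text
shift cm [-0.15   0.41   6.299] turn [-0.0006 -0.0001 -0.0056] rows 1.5 F [ 0.01  0.34 -1.65] M [ 0.    -0.015  0.055] t 6.7333
nest axial,lat [454.48 104.4 ] z 120.49 F ax,lat,z [0.08 0.33] -1.65
```

Emit:
drive_tool:
  motion:
    - {"x": -0.1,"y": 0.4,"z": 3,"wx": 0,"wy": 0,"wz": -0.006,"hand": 0}
    - {"x": -0.15,"y": 0.4,"z": 5,"wx": 0,"wy": 0,"wz": -0.006,"hand": 0}
    - {"x": -0.15,"y": 0.4,"z": 6.2,"wx": 0,"wy": 0,"wz": -0.006,"hand": 0}
    - {"x": -0.15,"y": 0.4,"z": 6.3,"wx": 0,"wy": 0,"wz": -0.006,"hand": 0}
    - {"x": -0.15,"y": 0.4,"z": 6.3,"wx": 0,"wy": 0,"wz": -0.006,"hand": 0}
    - {"x": -0.15,"y": 0.4,"z": 6.3,"wx": 0,"wy": 0,"wz": -0.006,"hand": 0}

```text
clock: 7.23
ee_pos: [422.0, 205.4, 58.5]
tool_rot: [-0.109, 0.994, 0.0, 0.001]
contact_force: [0.9, 0.9, -1.8]
opening: 18.2
grip_force: 49.6
```

```bash
python3 na.py 475 108.45 57.5; python3 - <<'E'
from h import *
f=grab_frame("scene");p=cv2.projectPoints(np.array([[500.,220,60]]),cv2.Rodrigues(f["R"])[0],f["t"],np.array([[f["fx"],0,f["cx"]],[0,f["fy"],f["cy"]],[0,0,1]]),None)[0].ravel();print(p)
u,v=map(int,p);cv2.imwrite("pics/s1.png",cv2.resize(f["img"][v-50:v+50,u-65:u+65,::-1],None,fx=6,fy=6,interpolation=2))
E
```

```text
shift cm [-1.839 -0.013  0.104] turn [-0.      0.0014 -0.0001] rows 0.4 F [ 0.88  0.93 -1.76] M [ 0.016 -0.03  -0.022] t 7.2333
nest axial,lat [456.61 108.58] z 58.51 F ax,lat,z [1.06 0.72] -1.76
[279.25032922 144.42983117]
```

View pics/s1.png

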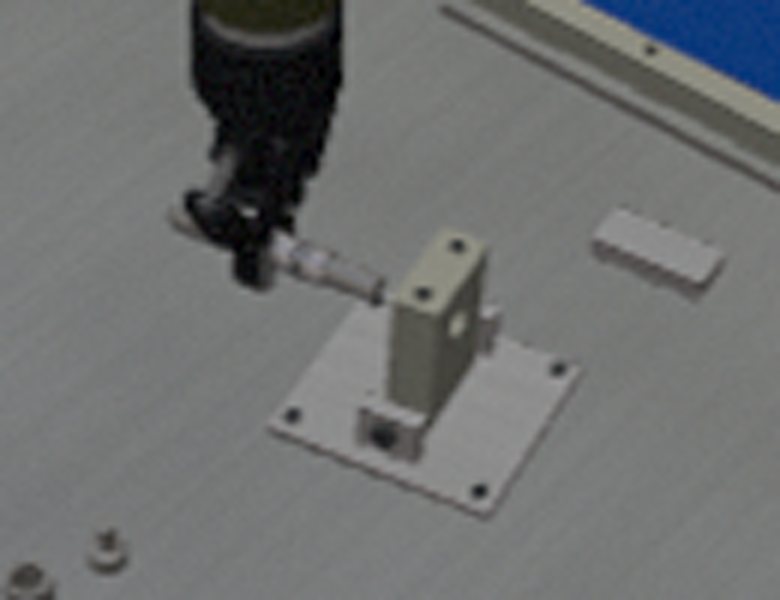

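The go pin is lined up on the near mouth, about 20 mm off (scene crop 380,290 against block 395,300). Advancing carefully.

Emit:
drive_tool:
  motion:
    - {"x": -0.8,"y": 0,"z": 0.1,"wx": 0,"wy": 0,"wz": 0,"hand": 0}
    - {"x": -1.5,"y": 0,"z": 0.1,"wx": 0,"wy": 0,"wz": 0,"hand": 0}
    - {"x": -1.7,"y": 0,"z": 0.1,"wx": 0,"wy": 0,"wz": 0,"hand": 0}
    - {"x": -1.7,"y": 0,"z": 0.1,"wx": 0,"wy": 0,"wz": 0,"hand": 0}
    - {"x": -1.7,"y": 0,"z": 0.1,"wx": 0,"wy": 0,"wz": 0,"hand": 0}

```text
clock: 7.7
ee_pos: [437.6, 210.0, 56.8]
tool_rot: [-0.11, 0.994, 0.0, 0.0]
contact_force: [-0.2, 0.5, -1.6]
opening: 18.2
grip_force: 49.6
```

```bash
python3 na.py 480 108.45 57.5
```

```text
shift cm [-0.716 -0.12  -0.068] turn [0.0001 0.0003 0.0018] rows 0.2 F [-0.25  0.49 -1.58] M [ 0.067 -0.007  0.002] t 7.7
nest axial,lat [472.84 109.63] z 56.82 F ax,lat,z [-0.14  0.53] -1.58
```

```bash
cat > av.py <<'E'
from h import *
import sys
n=int(sys.argv[1]) if len(sys.argv)>1 else 6
R=np.array([[.97601,.21774,0],[-.21774,.97601,0],[0,0,1]]);p=[];F=[];M=[];q=[]
for i in range(n):
    s=get_state();p.append(R@s["ee_pos"]);F.append(R@s["contact_force"]);M.append(R@s["moment"]);q.append(s["tool_rot"]);grab_frame("top")
r=Ro.from_quat(q).mean();a=r.as_matrix()
print("pos",np.mean(p,0).round(2),"sd",np.std(p,0).round(2),"F",np.mean(F,0).round(2),"sd",np.std(F,0).round(2),"M",np.mean(M,0).round(3),"yaw",np.arctan2(-a[1,0],-a[0,0]).round(4),"pitch(x.z)",a[2,0].round(4),"t",s["clock"])
E
python3 av.py 8
```

```text
pos [472.27 109.63  56.65] sd [0.23 0.01 0.07] F [ 0.03 -0.27 -1.96] sd [0.52 0.42 0.5 ] M [ 0.011 -0.012  0.001] yaw 0.2214 pitch(x.z) 0.0003 t 8.05
```

Emit:
drive_tool:
  motion:
    - {"x": 0,"y": -0.12,"z": -0.08,"wx": 0,"wy": 0,"wz": 0.002,"hand": 0}
    - {"x": 0,"y": -0.12,"z": -0.08,"wx": 0,"wy": 0,"wz": 0.002,"hand": 0}
    - {"x": 0,"y": -0.12,"z": -0.08,"wx": 0,"wy": 0,"wz": 0.002,"hand": 0}

```text
clock: 8.35
ee_pos: [437.6, 208.6, 57.6]
tool_rot: [-0.109, 0.994, 0.0, 0.0]
contact_force: [0.1, -0.1, -2.1]
opening: 18.5
grip_force: 49.6
```

```bash
python3 av.py 6
```

```text
pos [472.52 108.33  57.52] sd [0.02 0.03 0.03] F [ 0.12  0.09 -2.15] sd [0.37 0.58 0.53] M [ 0.017  0.017 -0.012] yaw 0.2192 pitch(x.z) -0.0001 t 8.6
```

Emit:
drive_tool:
  motion:
    - {"x": -0.15,"y": 0,"z": 0,"wx": 0,"wy": 0,"wz": 0,"hand": 0}
    - {"x": -0.3,"y": 0,"z": 0,"wx": 0,"wy": 0,"wz": 0,"hand": 0}
    - {"x": -0.4,"y": 0,"z": 0,"wx": 0,"wy": 0,"wz": 0,"hand": 0}
    - {"x": -0.5,"y": 0,"z": 0,"wx": 0,"wy": 0,"wz": 0,"hand": 0}
    - {"x": -0.55,"y": 0,"z": 0,"wx": 0,"wy": 0,"wz": 0,"hand": 0}
    - {"x": -0.55,"y": 0,"z": 0,"wx": 0,"wy": 0,"wz": 0,"hand": 0}

```text
clock: 9.15
ee_pos: [443.1, 209.9, 57.5]
tool_rot: [-0.109, 0.994, 0.0, 0.0]
contact_force: [-0.1, -0.1, -2.0]
opening: 18.2
grip_force: 49.6
```

```bash
python3 av.py 4
```

```text
pos [478.02 108.35  57.45] sd [0.12 0.01 0.02] F [ 0.05 -0.06 -1.77] sd [0.27 0.2  0.25] M [0.032 0.01  0.009] yaw 0.2192 pitch(x.z) 0.0 t 9.3
```

Emit:
drive_tool:
  motion:
    - {"x": -0.1,"y": 0,"z": 0,"wx": 0,"wy": 0,"wz": 0,"hand": 0}
    - {"x": -0.2,"y": 0,"z": 0,"wx": 0,"wy": 0,"wz": 0,"hand": 0}
    - {"x": -0.25,"y": 0,"z": 0,"wx": 0,"wy": 0,"wz": 0,"hand": 0}
    - {"x": -0.25,"y": 0,"z": 0,"wx": 0,"wy": 0,"wz": 0,"hand": 0}

```text
clock: 9.68
ee_pos: [445.6, 210.4, 57.5]
tool_rot: [-0.109, 0.994, 0.0, 0.0]
contact_force: [0.5, -0.1, -1.6]
opening: 18.8
grip_force: 49.6
```

```bash
python3 av.py 3
```

```text
pos [480.61 108.36  57.5 ] sd [0.08 0.01 0.02] F [ 0.33 -0.12 -1.98] sd [0.21 0.3  0.35] M [0.017 0.003 0.022] yaw 0.2192 pitch(x.z) -0.0002 t 9.7833
```

Emit:
drive_tool:
  motion:
    - {"x": -0.15,"y": 0,"z": 0,"wx": 0,"wy": 0,"wz": 0,"hand": 0}
    - {"x": -0.3,"y": 0,"z": 0,"wx": 0,"wy": 0,"wz": 0,"hand": 0}
    - {"x": -0.45,"y": 0,"z": 0,"wx": 0,"wy": 0,"wz": 0,"hand": 0}
    - {"x": -0.6,"y": 0,"z": 0,"wx": 0,"wy": 0,"wz": 0,"hand": 0}
    - {"x": -0.6,"y": 0,"z": 0,"wx": 0,"wy": 0,"wz": 0,"hand": 0}

```text
clock: 10.25
ee_pos: [451.7, 211.8, 57.5]
tool_rot: [-0.109, 0.994, 0.0, 0.0]
contact_force: [-0.4, 0.2, -2.6]
opening: 18.6
grip_force: 49.6
```

```bash
python3 av.py 3
```

```text
pos [486.77 108.34  57.49] sd [0.18 0.01 0.04] F [-0.11 -0.   -2.16] sd [0.43 0.23 0.28] M [-0.018  0.024  0.01 ] yaw 0.2191 pitch(x.z) -0.0002 t 10.35
```

Entered freely, with no side force. Continuing.

Emit:
drive_tool:
  motion:
    - {"x": -0.2,"y": 0,"z": 0,"wx": 0,"wy": 0,"wz": 0,"hand": 0}
    - {"x": -0.4,"y": 0,"z": 0,"wx": 0,"wy": 0,"wz": 0,"hand": 0}
    - {"x": -0.6,"y": 0,"z": 0,"wx": 0,"wy": 0,"wz": 0,"hand": 0}
    - {"x": -0.8,"y": 0,"z": 0,"wx": 0,"wy": 0,"wz": 0,"hand": 0}
    - {"x": -1.0,"y": 0,"z": 0,"wx": 0,"wy": 0,"wz": 0,"hand": 0}
    - {"x": -1.0,"y": 0,"z": 0,"wx": 0,"wy": 0,"wz": 0,"hand": 0}

```text
clock: 10.9
ee_pos: [461.6, 214.0, 57.5]
tool_rot: [-0.109, 0.994, 0.0, 0.0]
contact_force: [0.5, 0.7, -1.6]
opening: 18.9
grip_force: 49.6
```

```bash
python3 av.py 3
```

```text
pos [496.84 108.35  57.5 ] sd [0.24 0.01 0.04] F [ 0.23  0.21 -1.92] sd [0.44 0.25 0.24] M [-0.022  0.017 -0.004] yaw 0.2191 pitch(x.z) -0.0003 t 11.0
```

Emit:
drive_tool:
  motion:
    - {"x": -0.2,"y": 0,"z": 0,"wx": 0,"wy": 0,"wz": 0,"hand": 0}
    - {"x": -0.4,"y": 0,"z": 0,"wx": 0,"wy": 0,"wz": 0,"hand": 0}
    - {"x": -0.6,"y": 0,"z": 0,"wx": 0,"wy": 0,"wz": 0,"hand": 0}
    - {"x": -0.75,"y": 0,"z": 0,"wx": 0,"wy": 0,"wz": 0,"hand": 0}
    - {"x": -0.82,"y": 0,"z": 0,"wx": 0,"wy": 0,"wz": 0,"hand": 0}
    - {"x": -0.82,"y": 0,"z": 0,"wx": 0,"wy": 0,"wz": 0,"hand": 0}

```text
clock: 11.55
ee_pos: [469.3, 215.7, 57.5]
tool_rot: [-0.109, 0.994, 0.0, 0.0]
contact_force: [-0.5, -0.0, -1.8]
opening: 18.5
grip_force: 49.6
```

```bash
python3 av.py 3
```

```text
pos [504.8  108.35  57.45] sd [0.15 0.01 0.04] F [-0.5 -0.2 -2.2] sd [0.21 0.42 0.68] M [-0.016  0.002  0.003] yaw 0.2192 pitch(x.z) -0.0 t 11.65
```

Emit:
drive_tool:
  motion:
    - {"x": -0.05,"y": 0,"z": 0,"wx": 0,"wy": 0,"wz": 0,"hand": 0}
    - {"x": -0.1,"y": 0,"z": 0,"wx": 0,"wy": 0,"wz": 0,"hand": 0}
    - {"x": -0.15,"y": 0,"z": 0,"wx": 0,"wy": 0,"wz": 0,"hand": 0}
    - {"x": -0.15,"y": 0,"z": 0,"wx": 0,"wy": 0,"wz": 0,"hand": 0}

```text
clock: 12.03
ee_pos: [470.6, 216.0, 57.5]
tool_rot: [-0.109, 0.994, 0.0, 0.0]
contact_force: [-1.0, -0.4, -2.2]
opening: 18.4
grip_force: 49.6
```

```bash
python3 av.py 3
```

```text
pos [506.27 108.34  57.5 ] sd [0.04 0.01 0.02] F [-0.53 -0.19 -1.82] sd [0.51 0.11 0.32] M [-0.033 -0.008 -0.009] yaw 0.2192 pitch(x.z) -0.0001 t 12.1333
```

Emit:
drive_tool:
  motion:
    - {"x": -0.04,"y": 0,"z": 0,"wx": 0,"wy": 0,"wz": 0,"hand": 0}
    - {"x": -0.08,"y": 0,"z": 0,"wx": 0,"wy": 0,"wz": 0,"hand": 0}
    - {"x": -0.08,"y": 0,"z": 0,"wx": 0,"wy": 0,"wz": 0,"hand": 0}

```text
clock: 12.43
ee_pos: [471.3, 216.2, 57.5]
tool_rot: [-0.109, 0.994, 0.0, 0.0]
contact_force: [0.7, -0.3, -2.0]
opening: 18.5
grip_force: 49.6
```

```bash
python3 av.py 3
```

```text
pos [507.06 108.35  57.5 ] sd [0.02 0.01 0.  ] F [ 0.64 -0.14 -1.43] sd [0.14 0.5  0.58] M [ 0.014 -0.034 -0.015] yaw 0.2192 pitch(x.z) -0.0001 t 12.5333
```

Emit:
drive_tool:
  motion:
    - {"x": -0.04,"y": 0,"z": 0,"wx": 0,"wy": 0,"wz": 0,"hand": 0}
    - {"x": -0.07,"y": 0,"z": 0,"wx": 0,"wy": 0,"wz": 0,"hand": 0}
    - {"x": -0.07,"y": 0,"z": 0,"wx": 0,"wy": 0,"wz": 0,"hand": 0}

```text
clock: 12.83
ee_pos: [471.4, 216.2, 57.4]
tool_rot: [-0.109, 0.994, -0.0, -0.0]
contact_force: [-1.6, -0.1, -1.4]
opening: 18.5
grip_force: 49.6
```

```bash
python3 av.py 3
```

```text
pos [507.18 108.35  57.35] sd [0.01 0.01 0.  ] F [-1.73 -0.07 -1.15] sd [0.19 0.22 0.46] M [ 0.013  0.345 -0.02 ] yaw 0.2192 pitch(x.z) 0.0009 t 12.9333
```

The shoulder touched at 507.1. One small extra lean to confirm it's home, then draw out.

Emit:
drive_tool:
  motion:
    - {"x": -0.05,"y": 0,"z": 0,"wx": 0,"wy": 0,"wz": 0,"hand": 0}
    - {"x": -0.05,"y": 0,"z": 0,"wx": 0,"wy": 0,"wz": 0,"hand": 0}
    - {"x": -0.05,"y": 0,"z": 0,"wx": 0,"wy": 0,"wz": 0,"hand": 0}

```text
clock: 13.23
ee_pos: [471.4, 216.2, 57.2]
tool_rot: [-0.109, 0.994, -0.0, -0.001]
contact_force: [-4.4, -1.3, -0.4]
opening: 18.1
grip_force: 49.7
```

```bash
python3 av.py 3
```

```text
pos [507.22 108.35  57.23] sd [0.01 0.01 0.  ] F [-5.1   0.04 -0.26] sd [0.5  0.39 0.17] M [-0.028  0.94  -0.005] yaw 0.2193 pitch(x.z) 0.0017 t 13.3333
```

Home at about 5 N. Drawing out.

Emit:
drive_tool:
  motion:
    - {"x": 0.2,"y": 0,"z": 0,"wx": 0,"wy": 0,"wz": 0,"hand": 0}
    - {"x": 0.6,"y": 0,"z": 0,"wx": 0,"wy": 0,"wz": 0,"hand": 0}
    - {"x": 1.2,"y": 0,"z": 0,"wx": 0,"wy": 0,"wz": 0,"hand": 0}
    - {"x": 2.0,"y": 0,"z": 0,"wx": 0,"wy": 0,"wz": 0,"hand": 0}
    - {"x": 3.0,"y": 0,"z": 0,"wx": 0,"wy": 0,"wz": 0,"hand": 0}
    - {"x": 4.2,"y": 0,"z": 0,"wx": 0,"wy": 0,"wz": 0,"hand": 0}
    - {"x": 5.2,"y": 0,"z": 0,"wx": 0,"wy": 0,"wz": 0,"hand": 0}
    - {"x": 5.5,"y": 0,"z": 0,"wx": 0,"wy": 0,"wz": 0,"hand": 0}

```text
clock: 14.05
ee_pos: [416.0, 203.9, 57.3]
tool_rot: [-0.11, 0.994, -0.0, -0.001]
contact_force: [-0.9, -0.6, -1.9]
opening: 18.4
grip_force: 49.6
```

```bash
python3 av.py 2; python3 na.py 660 108.35 165;python3 na.py 660 108.35 57.5
```

```text
pos [450.68 108.4   57.33] sd [0.23 0.01 0.07] F [-1.15  0.12 -2.27] sd [0.13 0.46 0.35] M [ 0.014  0.063 -0.021] yaw 0.2196 pitch(x.z) 0.0017 t 14.1
shift cm [-2.0770e+01 -5.0000e-03 -1.0734e+01] turn [ 0.      0.0001 -0.    ] rows 5.6 F [ 0.05  0.22 -1.49] M [ 0.027 -0.003  0.   ] t 14.15
nest axial,lat [452.31 108.42] z 57.65 F ax,lat,z [0.1 0.2] -1.49
shift cm [-2.0769e+01 -6.0000e-03  1.6000e-02] turn [ 0.      0.0001 -0.    ] rows 5.0 F [ 0.05  0.22 -1.49] M [ 0.027 -0.003  0.   ] t 14.15
nest axial,lat [452.31 108.42] z 57.65 F ax,lat,z [0.1 0.2] -1.49
```

Emit:
drive_tool:
  motion:
    - {"x": 0,"y": 0,"z": -3,"wx": 0,"wy": 0,"wz": 0,"hand": 0}
    - {"x": 0,"y": 0,"z": -6.5,"wx": 0,"wy": 0,"wz": 0,"hand": 0}
    - {"x": 0,"y": 0,"z": -9,"wx": 0,"wy": 0,"wz": 0,"hand": 0}
    - {"x": -3.5,"y": 0,"z": -9.5,"wx": 0,"wy": 0,"wz": 0,"hand": 0}
    - {"x": -7.2,"y": 0,"z": -9.5,"wx": 0,"wy": 0,"wz": 0,"hand": 0}
    - {"x": -11,"y": 0,"z": -9.5,"wx": 0,"wy": 0,"wz": 0,"hand": 0}
    - {"x": -15,"y": 0,"z": -9.5,"wx": 0,"wy": 0,"wz": 0,"hand": 0}
    - {"x": -18,"y": 0,"z": -9.5,"wx": 0,"wy": 0,"wz": 0,"hand": 0}

```text
clock: 14.82
ee_pos: [598.2, 244.2, 152.6]
tool_rot: [-0.109, 0.994, 0.0, 0.002]
contact_force: [0.6, -0.6, -2.5]
opening: 18.2
grip_force: 49.6
```

Emit:
drive_tool:
  motion:
    - {"x": -1.5,"y": 0,"z": 0,"wx": 0,"wy": 0,"wz": 0,"hand": 0}
    - {"x": -1.7,"y": 0,"z": 0,"wx": 0,"wy": 0,"wz": 0,"hand": 0}
    - {"x": -1.7,"y": 0,"z": 0,"wx": 0,"wy": 0,"wz": 0,"hand": 0}

```text
clock: 15.07
ee_pos: [611.9, 247.3, 151.5]
tool_rot: [-0.109, 0.994, 0.0, -0.0]
contact_force: [0.1, -0.3, -2.1]
opening: 18.3
grip_force: 49.6
```

```bash
python3 av.py 2; python3 na.py 648 108.35 57.5
```

```text
pos [650.42 108.16 151.66] sd [0.6  0.07 0.11] F [ 0.13  0.02 -2.17] sd [0.07 0.31 0.07] M [-0.007 -0.001 -0.019] yaw 0.219 pitch(x.z) 0.001 t 15.1167
shift cm [0.107 0.    9.456] turn [ 0.0001 -0.0015 -0.0002] rows 2.3 F [-0.61  0.83 -1.55] M [0.035 0.046 0.031] t 15.1667
nest axial,lat [649.22 108.34] z 152.05 F ax,lat,z [-0.42  0.95] -1.55
```

Emit:
drive_tool:
  motion:
    - {"x": 0,"y": 0,"z": 3,"wx": 0,"wy": 0,"wz": 0,"hand": 0}
    - {"x": 0,"y": 0,"z": 6,"wx": 0,"wy": 0,"wz": 0,"hand": 0}
    - {"x": 0,"y": 0,"z": 8.5,"wx": 0,"wy": 0,"wz": 0,"hand": 0}
    - {"x": 0,"y": 0,"z": 9.4,"wx": 0,"wy": 0,"wz": 0,"hand": 0}
    - {"x": 0,"y": 0,"z": 9.45,"wx": 0,"wy": 0,"wz": 0,"hand": 0}
    - {"x": 0,"y": 0,"z": 9.45,"wx": 0,"wy": 0,"wz": 0,"hand": 0}
    - {"x": 0,"y": 0,"z": 9.45,"wx": 0,"wy": 0,"wz": 0,"hand": 0}

```text
clock: 15.75
ee_pos: [612.0, 247.7, 60.2]
tool_rot: [-0.109, 0.994, 0.0, 0.002]
contact_force: [0.3, -0.1, -0.8]
opening: 18.4
grip_force: 49.6
```

```bash
python3 av.py 4; python3 n.py n2.png|head -3; python3 - <<'E'
from h import *
z=np.load("n.npz");T=z["T"];W=z["W"];ok=z["ok"]
Q=T[ok&(abs(T[...,1])<14)&(T[...,2]>-21)&(T[...,2]<-8)&(T[...,0]>14)&(T[...,0]<62)]
for k in (22,32,47,52):
    q=Q[abs(Q[:,0]-k)<2.5];print(k,len(q),np.percentile(q[:,1],[4,96]).mean().round(2),"ztop",np.percentile(q[:,2],8).round(2))
Q=T[ok&(T[...,2]<-33)&(T[...,2]>-44)&(abs(T[...,1])<50)&(T[...,0]>55)]
print("block in tool",np.percentile(Q[:,0],[1,99]).round(1),np.percentile(Q[:,1],[1,99]).round(1),len(Q))
E
```

```text
pos [651.51 108.42  60.28] sd [0.16 0.03 0.13] F [ 0.47  0.12 -1.51] sd [0.49 0.38 0.46] M [-0.003 -0.021 -0.017] yaw 0.2193 pitch(x.z) -0.0036 t 15.9
[612.07 247.59  59.74] [-1.094e-01  9.940e-01  3.000e-04  1.400e-03]
block top 15456 [526.  228.6] [16.  61.1] 12.4
gauge pts 1988
22 627 0.59 ztop -18.77
32 674 0.59 ztop -18.55
47 692 0.42 ztop -18.07
52 766 0.61 ztop -17.73
block in tool [80.2 95.6] [-29.1  29.7] 15396
```

View pics/n2.png

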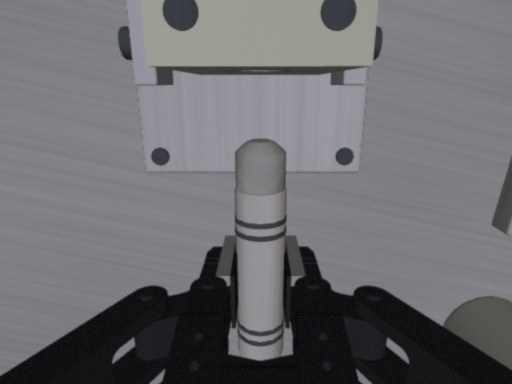

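The no-go nose (260,145) is centred on the block (147–375, centre 261), about 21 mm from the far face. I'll correct the height and tilt first.

```bash
python3 av.py 3; python3 na.py 640 108.35 57.5
```

```text
pos [650.81 108.35  59.05] sd [0.19 0.01 0.27] F [-0.17  0.08 -1.61] sd [0.05 0.12 0.6 ] M [-0.011 -0.01   0.002] yaw 0.2192 pitch(x.z) -0.0017 t 16.1
shift cm [1.046 0.004 0.098] turn [ 0.0001  0.0008 -0.0004] rows 0.3 F [-0.38 -0.28 -1.37] M [-0.032  0.008  0.015] t 16.15
nest axial,lat [650.46 108.31] z 58.49 F ax,lat,z [-0.43 -0.19] -1.37
```

Emit:
drive_tool:
  motion:
    - {"x": 0.4,"y": 0,"z": 0,"wx": 0,"wy": 0,"wz": 0,"hand": 0}
    - {"x": 0.8,"y": 0,"z": 0,"wx": 0,"wy": 0,"wz": 0,"hand": 0}
    - {"x": 1.2,"y": 0,"z": 0,"wx": 0,"wy": 0,"wz": 0,"hand": 0}
    - {"x": 1.2,"y": 0,"z": 0,"wx": 0,"wy": 0,"wz": 0,"hand": 0}
    - {"x": 1.2,"y": 0,"z": 0,"wx": 0,"wy": 0,"wz": 0,"hand": 0}
    - {"x": 1.2,"y": 0,"z": 0,"wx": 0,"wy": 0,"wz": 0,"hand": 0}

```text
clock: 16.65
ee_pos: [599.3, 244.7, 58.1]
tool_rot: [-0.109, 0.994, 0.0, 0.0]
contact_force: [0.1, -0.4, -1.8]
opening: 18.2
grip_force: 49.6
```

```bash
python3 av.py 4; python3 na.py 630 108.35 57.5
```

```text
pos [638.34 108.31  58.07] sd [0.06 0.01 0.03] F [ 0.17  0.17 -1.73] sd [0.24 0.45 0.33] M [ 0.005  0.03  -0.008] yaw 0.2192 pitch(x.z) -0.0004 t 16.8
shift cm [0.836 0.007 0.051] turn [ 0.0001  0.0002 -0.0004] rows 0.2 F [-0.06  0.47 -1.43] M [-0.011  0.013  0.001] t 16.85
nest axial,lat [638.36 108.27] z 58.01 F ax,lat,z [0.04 0.48] -1.43
```

Emit:
drive_tool:
  motion:
    - {"x": 0.3,"y": 0,"z": 0.03,"wx": 0,"wy": 0,"wz": 0,"hand": 0}
    - {"x": 0.6,"y": 0,"z": 0.05,"wx": 0,"wy": 0,"wz": 0,"hand": 0}
    - {"x": 0.9,"y": 0,"z": 0.05,"wx": 0,"wy": 0,"wz": 0,"hand": 0}
    - {"x": 0.9,"y": 0,"z": 0.05,"wx": 0,"wy": 0,"wz": 0,"hand": 0}
    - {"x": 0.9,"y": 0,"z": 0.05,"wx": 0,"wy": 0,"wz": 0,"hand": 0}

```text
clock: 17.27
ee_pos: [590.2, 242.7, 57.5]
tool_rot: [-0.109, 0.994, 0.0, -0.0]
contact_force: [0.3, 0.2, -2.1]
opening: 18.3
grip_force: 49.6
```

```bash
python3 av.py 4
```

```text
pos [629.15 108.34  57.58] sd [0.18 0.01 0.03] F [ 0.68  0.14 -1.79] sd [0.41 0.65 0.64] M [-0.02  -0.003 -0.008] yaw 0.2192 pitch(x.z) -0.0002 t 17.4167
```

Emit:
drive_tool:
  motion:
    - {"x": 0.1,"y": 0,"z": 0,"wx": 0,"wy": 0,"wz": 0,"hand": 0}
    - {"x": 0.2,"y": 0,"z": 0,"wx": 0,"wy": 0,"wz": 0,"hand": 0}
    - {"x": 0.3,"y": 0,"z": 0,"wx": 0,"wy": 0,"wz": 0,"hand": 0}
    - {"x": 0.38,"y": 0,"z": 0,"wx": 0,"wy": 0,"wz": 0,"hand": 0}
    - {"x": 0.38,"y": 0,"z": 0,"wx": 0,"wy": 0,"wz": 0,"hand": 0}

```text
clock: 17.88
ee_pos: [586.5, 241.8, 57.4]
tool_rot: [-0.109, 0.994, 0.0, -0.0]
contact_force: [-0.0, 0.2, -2.4]
opening: 18.4
grip_force: 49.6
```

```bash
python3 av.py 3
```

```text
pos [625.23 108.33  57.48] sd [0.11 0.   0.03] F [-0.01  0.29 -2.05] sd [0.05 0.29 0.29] M [-0.031 -0.005  0.01 ] yaw 0.2192 pitch(x.z) 0.0001 t 17.9833
```

Emit:
drive_tool:
  motion:
    - {"x": 0.05,"y": 0,"z": 0,"wx": 0,"wy": 0,"wz": 0,"hand": 0}
    - {"x": 0.1,"y": 0,"z": 0,"wx": 0,"wy": 0,"wz": 0,"hand": 0}
    - {"x": 0.13,"y": 0,"z": 0,"wx": 0,"wy": 0,"wz": 0,"hand": 0}
    - {"x": 0.13,"y": 0,"z": 0,"wx": 0,"wy": 0,"wz": 0,"hand": 0}

```text
clock: 18.37
ee_pos: [585.5, 241.6, 57.5]
tool_rot: [-0.109, 0.994, 0.0, -0.0]
contact_force: [-0.2, -0.5, -1.1]
opening: 18.4
grip_force: 49.6
```

```bash
python3 av.py 2
```

```text
pos [624.05 108.32  57.49] sd [0.04 0.02 0.  ] F [ 0.12 -0.38 -1.48] sd [0.44 0.06 0.37] M [ 0.019  0.03  -0.02 ] yaw 0.2192 pitch(x.z) -0.0 t 18.4167
```

Emit:
drive_tool:
  motion:
    - {"x": 0.04,"y": 0,"z": 0,"wx": 0,"wy": 0,"wz": 0,"hand": 0}
    - {"x": 0.08,"y": 0,"z": 0,"wx": 0,"wy": 0,"wz": 0,"hand": 0}
    - {"x": 0.08,"y": 0,"z": 0,"wx": 0,"wy": 0,"wz": 0,"hand": 0}

```text
clock: 18.72
ee_pos: [585.1, 241.5, 57.7]
tool_rot: [-0.109, 0.994, 0.0, 0.0]
contact_force: [1.0, 0.1, -1.6]
opening: 18.5
grip_force: 49.6
```

```bash
python3 av.py 2
```

```text
pos [623.68 108.28  57.66] sd [0.   0.01 0.01] F [ 1.3   0.09 -2.03] sd [0.29 0.17 0.41] M [-0.009 -0.202  0.028] yaw 0.2192 pitch(x.z) -0.0009 t 18.7667
```

Contact at 623.7. Leaning to about 8 N.

Emit:
drive_tool:
  motion:
    - {"x": 0.04,"y": 0,"z": 0,"wx": 0,"wy": 0,"wz": 0,"hand": 0}
    - {"x": 0.09,"y": 0,"z": 0,"wx": 0,"wy": 0,"wz": 0,"hand": 0}
    - {"x": 0.09,"y": 0,"z": 0,"wx": 0,"wy": 0,"wz": 0,"hand": 0}
    - {"x": 0.09,"y": 0,"z": 0,"wx": 0,"wy": 0,"wz": 0,"hand": 0}

```text
clock: 19.15
ee_pos: [584.9, 241.4, 57.9]
tool_rot: [-0.109, 0.994, 0.0, 0.001]
contact_force: [5.3, 0.9, -2.0]
opening: 18.4
grip_force: 49.6
```

```bash
python3 av.py 4
```

```text
pos [623.36 108.24  57.87] sd [0.02 0.01 0.01] F [ 5.1  -0.37 -2.22] sd [0.54 0.93 0.37] M [-0.062 -0.982 -0.021] yaw 0.2191 pitch(x.z) -0.002 t 19.3
```

Emit:
drive_tool:
  motion:
    - {"x": 0.04,"y": 0,"z": 0,"wx": 0,"wy": 0,"wz": 0,"hand": 0}
    - {"x": 0.04,"y": 0,"z": 0,"wx": 0,"wy": 0,"wz": 0,"hand": 0}
    - {"x": 0.04,"y": 0,"z": 0,"wx": 0,"wy": 0,"wz": 0,"hand": 0}
    - {"x": 0.04,"y": 0,"z": 0,"wx": 0,"wy": 0,"wz": 0,"hand": 0}
    - {"x": 0.04,"y": 0,"z": 0,"wx": 0,"wy": 0,"wz": 0,"hand": 0}
    - {"x": 0.04,"y": 0,"z": 0,"wx": 0,"wy": 0,"wz": 0,"hand": 0}
    - {"x": 0.04,"y": 0,"z": 0,"wx": 0,"wy": 0,"wz": 0,"hand": 0}
    - {"x": 0.04,"y": 0,"z": 0,"wx": 0,"wy": 0,"wz": 0,"hand": 0}

```text
clock: 20.02
ee_pos: [584.7, 241.4, 57.9]
tool_rot: [-0.109, 0.994, 0.0, 0.001]
contact_force: [5.2, 0.3, -3.0]
opening: 18.3
grip_force: 49.6
```

```bash
python3 av.py 6
```

```text
pos [623.29 108.24  57.96] sd [0.01 0.01 0.02] F [ 5.89 -0.35 -2.43] sd [0.55 0.58 0.34] M [-0.061 -1.157 -0.005] yaw 0.2191 pitch(x.z) -0.0026 t 20.2667
```

It held steady at about 6 N for over a second and did not go in. Withdrawing and lifting.

Emit:
drive_tool:
  motion:
    - {"x": -0.3,"y": 0,"z": 0,"wx": 0,"wy": 0,"wz": 0,"hand": 0}
    - {"x": -0.9,"y": 0,"z": 0,"wx": 0,"wy": 0,"wz": 0,"hand": 0}
    - {"x": -1.8,"y": 0,"z": 0,"wx": 0,"wy": 0,"wz": 0,"hand": 0}
    - {"x": -2.4,"y": 0,"z": -1,"wx": 0,"wy": 0,"wz": 0,"hand": 0}
    - {"x": -2.6,"y": 0,"z": -4,"wx": 0,"wy": 0,"wz": 0,"hand": 0}
    - {"x": -2.6,"y": 0,"z": -7.5,"wx": 0,"wy": 0,"wz": 0,"hand": 0}
    - {"x": -2.6,"y": 0,"z": -9,"wx": 0,"wy": 0,"wz": 0,"hand": 0}
    - {"x": -2.6,"y": 0,"z": -9,"wx": 0,"wy": 0,"wz": 0,"hand": 0}

```text
clock: 20.98
ee_pos: [610.8, 247.5, 152.0]
tool_rot: [-0.109, 0.994, 0.001, 0.003]
contact_force: [0.6, -0.0, -1.8]
opening: 18.2
grip_force: 49.6
```

```bash
python3 go.py 584.5 -186.5 150 -0.419
```

```text
shift cm [ 12.014 -41.785   0.106] turn [0.0024 0.0056 0.6384] rows 10.4 F [ 0.6  -0.02 -1.8 ] M [ 0.064 -0.043 -0.047] t 20.9833
nest axial,lat [650.05 108.54] z 151.99 F ax,lat,z [ 0.59 -0.15] -1.8
```

Emit:
drive_tool:
  motion:
    - {"x": 1,"y": -3.6,"z": 0,"wx": 0,"wy": 0,"wz": 0.08,"hand": 0}
    - {"x": 2.1,"y": -7.4,"z": 0,"wx": 0,"wy": 0,"wz": 0.16,"hand": 0}
    - {"x": 3.2,"y": -11.2,"z": 0,"wx": 0,"wy": 0,"wz": 0.24,"hand": 0}
    - {"x": 4.3,"y": -15,"z": 0,"wx": 0,"wy": 0,"wz": 0.32,"hand": 0}
    - {"x": 5.4,"y": -18.8,"z": 0,"wx": 0,"wy": 0,"wz": 0.4,"hand": 0}
    - {"x": 6.5,"y": -22.6,"z": 0,"wx": 0,"wy": 0,"wz": 0.48,"hand": 0}
    - {"x": 7.6,"y": -26.4,"z": 0,"wx": 0,"wy": 0,"wz": 0.56,"hand": 0}
    - {"x": 8.7,"y": -30.2,"z": 0,"wx": 0,"wy": 0,"wz": 0.63,"hand": 0}

```text
clock: 21.65
ee_pos: [587.7, -68.2, 145.5]
tool_rot: [0.206, 0.979, 0.0, -0.002]
contact_force: [0.9, 0.7, -2.2]
opening: 18.5
grip_force: 49.6
```

Emit:
drive_tool:
  motion:
    - {"x": 0,"y": 0,"z": 0,"wx": 0,"wy": 0,"wz": 0,"hand": 0}
    - {"x": 0,"y": 0,"z": 0,"wx": 0,"wy": 0,"wz": 0,"hand": 0}

```text
clock: 21.82
ee_pos: [588.1, -69.0, 145.6]
tool_rot: [0.206, 0.979, 0.0, -0.002]
contact_force: [0.4, 0.6, -1.8]
opening: 18.8
grip_force: 49.7
```

```bash
python3 go.py 584.5 -186.3 130 -0.419
```

```text
shift cm [ -4.406 -10.884   1.547] turn [-0.0003 -0.0037  0.0041] rows 2.8 F [ 0.4   0.59 -1.81] M [ 0.027  0.032 -0.039] t 21.8167
nest axial,lat [ 558.98 -195.36] z 145.61 F ax,lat,z [0.52 0.49] -1.81
```

Emit:
drive_tool:
  motion:
    - {"x": -1.4,"y": -3.6,"z": 0.5,"wx": 0,"wy": 0,"wz": 0.004,"hand": 0}
    - {"x": -2.9,"y": -7.2,"z": 1,"wx": 0,"wy": 0,"wz": 0.004,"hand": 0}
    - {"x": -4,"y": -9.8,"z": 1.5,"wx": 0,"wy": 0,"wz": 0.004,"hand": 0}
    - {"x": -4.4,"y": -10.8,"z": 1.5,"wx": 0,"wy": 0,"wz": 0.004,"hand": 0}
    - {"x": -4.4,"y": -10.8,"z": 1.5,"wx": 0,"wy": 0,"wz": 0.004,"hand": 0}
    - {"x": -4.4,"y": -10.8,"z": 1.5,"wx": 0,"wy": 0,"wz": 0.004,"hand": 0}

```text
clock: 22.32
ee_pos: [586.3, -182.1, 131.5]
tool_rot: [0.206, 0.979, 0.001, -0.001]
contact_force: [0.0, -0.2, -1.2]
opening: 18.8
grip_force: 49.8
```

```bash
python3 av.py 4; python3 go.py 584.5 -186.3 72 -0.419
```

```text
pos [ 532.94 -304.99  131.93] sd [0.25 0.26 0.32] F [-0.01  0.05 -1.56] sd [0.54 0.48 0.48] M [-0.008 -0.005  0.017] yaw -0.4131 pitch(x.z) 0.0018 t 22.4667
shift cm [ 0.028 -0.535  6.05 ] turn [ 0.0005 -0.0005  0.0067] rows 1.5 F [-0.71 -0.41 -1.4 ] M [-0.031 -0.008  0.002] t 22.5167
nest axial,lat [ 533.31 -304.99] z 132.5 F ax,lat,z [-0.78 -0.24] -1.4
```

Emit:
drive_tool:
  motion:
    - {"x": 0.02,"y": -0.53,"z": 2.5,"wx": 0,"wy": 0,"wz": 0.006,"hand": 0}
    - {"x": 0.02,"y": -0.53,"z": 4.5,"wx": 0,"wy": 0,"wz": 0.006,"hand": 0}
    - {"x": 0.02,"y": -0.53,"z": 6,"wx": 0,"wy": 0,"wz": 0.006,"hand": 0}
    - {"x": 0.02,"y": -0.53,"z": 6,"wx": 0,"wy": 0,"wz": 0.006,"hand": 0}
    - {"x": 0.02,"y": -0.53,"z": 6,"wx": 0,"wy": 0,"wz": 0.006,"hand": 0}
    - {"x": 0.02,"y": -0.53,"z": 6,"wx": 0,"wy": 0,"wz": 0.006,"hand": 0}

```text
clock: 23.02
ee_pos: [585.3, -187.8, 73.6]
tool_rot: [0.208, 0.978, -0.0, 0.001]
contact_force: [-0.4, -1.0, -2.1]
opening: 18.3
grip_force: 49.8
```

```bash
python3 av.py 3; python3 go.py 584.5 -186.3 53 -0.419
```

```text
pos [ 530.51 -311.05   73.89] sd [0.13 0.24 0.21] F [-0.18 -0.39 -1.77] sd [0.58 0.32 0.55] M [ 0.014 -0.004 -0.035] yaw -0.4199 pitch(x.z) -0.0022 t 23.1167
shift cm [0.19  0.15  2.103] turn [ 0.0001  0.0027 -0.0014] rows 0.5 F [ 0.38  0.11 -1.73] M [-0.03  -0.026  0.045] t 23.1667
nest axial,lat [ 530.5  -311.41] z 74.03 F ax,lat,z [0.4  0.02] -1.73
```

Emit:
drive_tool:
  motion:
    - {"x": 0.1,"y": 0.12,"z": 0.5,"wx": 0,"wy": 0,"wz": 0,"hand": 0}
    - {"x": 0.1,"y": 0.12,"z": 1,"wx": 0,"wy": 0,"wz": 0,"hand": 0}
    - {"x": 0.1,"y": 0.12,"z": 1.2,"wx": 0,"wy": 0,"wz": 0,"hand": 0}
    - {"x": 0.1,"y": 0.12,"z": 1.2,"wx": 0,"wy": 0,"wz": 0,"hand": 0}
    - {"x": 0.1,"y": 0.12,"z": 1.2,"wx": 0,"wy": 0,"wz": 0,"hand": 0}
    - {"x": 0.1,"y": 0.12,"z": 1.2,"wx": 0,"wy": 0,"wz": 0,"hand": 0}

```text
clock: 23.67
ee_pos: [584.1, -186.8, 60.4]
tool_rot: [0.209, 0.978, 0.0, -0.0]
contact_force: [-1.0, -0.1, -1.3]
opening: 18.1
grip_force: 49.8
```

```bash
python3 av.py 3; python3 go.py 584.5 -186.3 53 -0.419
```

```text
pos [ 529.44 -309.54   60.5 ] sd [0.04 0.05 0.07] F [-0.41 -0.09 -1.37] sd [0.48 0.23 0.11] M [-0.01   0.026  0.002] yaw -0.4209 pitch(x.z) -0.0001 t 23.7667
shift cm [-0.005  0.062  0.76 ] turn [ 0.0001  0.0003 -0.0019] rows 0.2 F [ 0.08 -0.74 -1.5 ] M [-0.041 -0.052 -0.03 ] t 23.8167
nest axial,lat [ 529.5  -309.57] z 60.6 F ax,lat,z [-0.08 -0.74] -1.5
```

Emit:
drive_tool:
  motion:
    - {"x": 0,"y": 0.05,"z": 0.3,"wx": 0,"wy": 0,"wz": -0.002,"hand": 0}
    - {"x": 0,"y": 0.05,"z": 0.55,"wx": 0,"wy": 0,"wz": -0.002,"hand": 0}
    - {"x": 0,"y": 0.05,"z": 0.7,"wx": 0,"wy": 0,"wz": -0.002,"hand": 0}
    - {"x": 0,"y": 0.05,"z": 0.75,"wx": 0,"wy": 0,"wz": -0.002,"hand": 0}
    - {"x": 0,"y": 0.05,"z": 0.75,"wx": 0,"wy": 0,"wz": -0.002,"hand": 0}

```text
clock: 24.23
ee_pos: [584.1, -186.2, 52.8]
tool_rot: [0.208, 0.978, 0.0, -0.0]
contact_force: [0.2, -0.4, -1.1]
opening: 18.4
grip_force: 49.9
```

```bash
python3 av.py 3; python3 go.py 584.5 -186.3 52.5 -0.419
```

```text
pos [ 529.63 -308.98   52.86] sd [0.05 0.05 0.04] F [ 0.35 -0.16 -1.35] sd [0.47 0.35 0.37] M [-0.006  0.014  0.03 ] yaw -0.4188 pitch(x.z) 0.0002 t 24.3333
shift cm [-0.017  0.009  0.041] turn [0.0001 0.     0.0002] rows 0.0 F [-0.59  0.44 -2.31] M [-0.046  0.018  0.016] t 24.3833
nest axial,lat [ 529.72 -309.07] z 52.91 F ax,lat,z [-0.48  0.56] -2.31
```

Just above the seat. A last 0.5–0.8 mm down, then release.

Emit:
drive_tool:
  motion:
    - {"x": 0,"y": 0,"z": 0.04,"wx": 0,"wy": 0,"wz": 0,"hand": 0}
    - {"x": 0,"y": 0,"z": 0.07,"wx": 0,"wy": 0,"wz": 0,"hand": 0}
    - {"x": 0,"y": 0,"z": 0.07,"wx": 0,"wy": 0,"wz": 0,"hand": 0}
    - {"x": 0,"y": 0,"z": 0.07,"wx": 0,"wy": 0,"wz": 0,"hand": 0}

```text
clock: 24.72
ee_pos: [584.4, -186.3, 52.7]
tool_rot: [0.208, 0.978, -0.0, 0.0]
contact_force: [-0.9, 0.1, 2.4]
opening: 18.5
grip_force: 50.1
```

```bash
python3 av.py 3
```

```text
pos [ 529.77 -309.1    52.64] sd [0.02 0.01 0.02] F [-1.38  0.71  2.29] sd [0.37 0.29 0.31] M [0.15  0.2   0.018] yaw -0.4188 pitch(x.z) -0.0004 t 24.8167
```

Emit:
drive_tool:
  motion:
    - {"x": 0,"y": 0,"z": 0,"wx": 0,"wy": 0,"wz": 0,"hand": 0.3}
    - {"x": 0,"y": 0,"z": 0,"wx": 0,"wy": 0,"wz": 0,"hand": 0.4}
    - {"x": 0,"y": 0,"z": 0,"wx": 0,"wy": 0,"wz": 0,"hand": 0.55}
    - {"x": 0,"y": 0,"z": 0,"wx": 0,"wy": 0,"wz": 0,"hand": 0.7}
    - {"x": 0,"y": 0,"z": 0,"wx": 0,"wy": 0,"wz": 0,"hand": 0.7}
    - {"x": 0,"y": 0,"z": 0,"wx": 0,"wy": 0,"wz": 0,"hand": 0.7}

```text
clock: 25.37
ee_pos: [584.3, -186.3, 52.2]
tool_rot: [0.208, 0.978, 0.0, 0.0]
contact_force: [-1.4, 0.0, 0.6]
opening: 59.7
grip_force: 0.0
```

Emit:
drive_tool:
  motion:
    - {"x": 0,"y": 0,"z": -1,"wx": 0,"wy": 0,"wz": 0,"hand": 0.7}
    - {"x": 0,"y": 0,"z": -3,"wx": 0,"wy": 0,"wz": 0,"hand": 0.8}
    - {"x": 0,"y": 0,"z": -6,"wx": 0,"wy": 0,"wz": 0,"hand": 1}
    - {"x": 0,"y": 0,"z": -9,"wx": 0,"wy": 0,"wz": 0,"hand": 1}
    - {"x": 0,"y": 0,"z": -12,"wx": 0,"wy": 0,"wz": 0,"hand": 1}
    - {"x": 0,"y": 0,"z": -12,"wx": 0,"wy": 0,"wz": 0,"hand": 1}
    - {"x": 0,"y": 0,"z": -12,"wx": 0,"wy": 0,"wz": 0,"hand": 1}
    - {"x": 0,"y": 0,"z": -12,"wx": 0,"wy": 0,"wz": 0,"hand": 1}

```text
clock: 26.03
ee_pos: [584.3, -186.3, 172.7]
tool_rot: [0.208, 0.978, -0.0, 0.0]
contact_force: [-0.4, -0.4, -0.3]
opening: 85.6
grip_force: 0.0
```

```bash
python3 g.py w3.png; python3 -c "from h import *;s=get_state();print(s['contact_force'],s['opening'])"
```

```text
[ 584.2514635  -186.27148581  172.65351988] 26.0333
base [ 582.6 -184.1] [60.1 98.9] 66.0
axis [ 583.3 -185.1] yaw -0.419 ends [-54.4 -52.5  66.1  68.3] mid [ 589.7 -188. ]
-51 172 n [-7.2  6.6] ztop 70.7
-45 196 n [-7.2  7.4] ztop 70.8
-39 201 n [-7.3  7.4] ztop 71.1
-33 204 n [-8.1  8.1] ztop 71.4
-27 206 n [-8.1  8.2] ztop 71.5
-21 188 n [-8.2  7.6] ztop 71.6
-15 190 n [-8.2  7.6] ztop 71.3
-9 186 n [-7.6  8. ] ztop 71.3
-3 176 n [-7.7  7.7] ztop 71.3
3 184 n [-7.7  8.2] ztop 71.4
9 175 n [-7.8  7.8] ztop 71.3
15 179 n [-8.3  7.9] ztop 71.3
21 167 n [-7.9  7.9] ztop 71.6
27 165 n [-8.  8.] ztop 71.7
33 164 n [-8.  8.] ztop 71.4
39 110 n [-7.3  7.3] ztop 70.9
45 110 n [-5.6  5.8] ztop 69.6
51 104 n [-5.8  5.8] ztop 69.2
57 103 n [-5.1  5.8] ztop 69.5
63 93 n [-5.2  5.1] ztop 69.7
69 37 n [-5.2  5.9] ztop 69.2
[-0.62020361  0.08972463 -0.33618645] 85.19370170986795
```

View pics/w3.png

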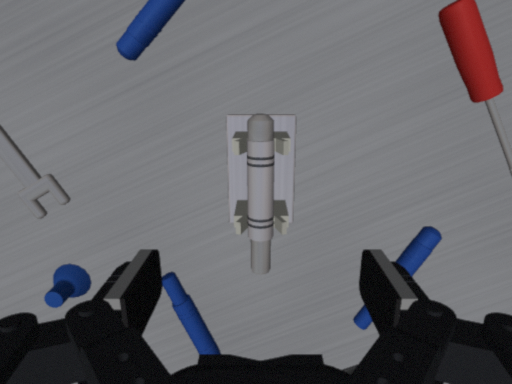

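The gauge lies level and centred in its cradle (260,190). Its yaw and height match the start, and the fingers are clear.

```bash
python3 -c "from rig import *;print(hand_in())"
```

```text
the job is handed in; nothing more can be done
None
```

The job is handed in: the go end went fully home against the shoulder at about 5 N, the no-go end stayed out under about 6 N held for over a second, and the gauge lies released in its cradle; no verdict came back.

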